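Nest the parts-cleaning pans and park the stack

ROBOT

A 6-joint arm with a two-finger parallel gripper is mounted at the origin on the work surface. World frame = base frame: x ahead of the robot, y to its left, z up, the work surface at z = 0. Lengths are in m, angles in degrees, forces in N, time in s.
With the tool pointing down it reaches from about 0.4 to 0.825 m from the base axis. Payload 7 kg.
Tool frame: the origin (TCP) lies between the finger pads; the fingertips stand 19 mm ahead of it and the grasp point (between the pads) is the TCP; y points along the fingers, x is the direction in which the jaws open and shut, and the axes are right-handed (so a half turn about y gives the same grasp; the last joint's range is limited). The gripper opens to 88 mm and grips with 3 to 60 N. Pads are 19 mm wide; open, the fingers measure 130 mm over their backs; the gripper's body (78 mm by 193 mm) begins 47 mm behind the grasp point.
Start: joints at [93.684, 20.546, 0.682, 0, -70.136, -16.507], TCP at [0.15, 0.658, 0.246] pointing down, gripper open.
Joint ranges: [-176.03, 176.03], [-82.01, 121.73], [-58.28, 71.71], [-173.87, 95.51], [-174.79, -0.11], [-173.66, 173.66]. Speed limits (degrees/s): [136.94, 136.94, 172.46, 180, 180, 180].

INTERFACE

Orientations are given as [roll, pitch, yaw] about the fixed x, y, z axes, in that order (R = Rz(yaw) Ry(pitch) Rx(roll)).
In Python, from plant import r gives the robot as it stands. The module is installed in compiled form; this text tells all that it offers.
- The arm moves only by the tool jog_arm, never from a script. Its argument "steps" is a list of rows, each a list of 5 numbers: the closure, from 0 (fully open) to 1 (shut), then the shift along the tool's x, y, z in m, then the turn about the tool's y in degrees. In form: [[jaw, x, y, z, turn], ...]. A call has 1 to 12 rows; each row shifts and turns the commanded pose from where the row before left it, along the tool's axes as they then stand; what a row does not reach is not made up. A row lasts 1/12 s, in which the tool goes at most 41.7 mm and 7.16 degrees, less where a joint would pass 70% of its speed; a pose out of reach is approached as far as the arm can. A call with a gripper value outside its range is refused whole. The fingers move at their own pace and stop on an object; "squeeze" is the grip in N (left out, the last holds). Time passes only in rows, so rows that do not move let the fingers close. It gives the time, the measured TCP pose, the force and the opening at its end, in the units of the state.
- r.get_state(): the state, without advancing time (a new reading comes with each control period).
- r.capture(name): name is "scene" or "top" or "wrist"; returns a dict with "image" (420x560x3 uint8, red, green, blue), "vfov" (degrees; the focal length in pixels is half the picture's height over the tangent of half this angle, whatever the lens; pixels are square), "cx", "cy" (the principal point, pixels), "R" (3x3) and "t" (3): a world point X has camera coordinates R X + t; the wrist camera has in their place "tool_from_camera" (4x4, takes a point from camera to tool coordinates, whose origin is the TCP and whose axes are the tool frame's). Camera axes: x right, y down, z forward; pixel columns grow to the right and rows downward; lengths in m; the calibration is good to about 2 mm. A picture is of the moment at which its call begins: read the wrist's pose just before it. There is no depth.
- r.close_job(): hands the job in, once; it reports no verdict.
The state is a dict: "time_s": time; "joints": joint angles; "qd": joint speeds; "joint_torque": joint torques, N m; "tcp_pos": TCP position; "eef_rot": TCP orientation; "contact_force": force on the tool from outside, world axes, zero at the start; "moment": the same for the moment, N m; "gripper_width": finger opening in m.
Only numpy, scipy, OpenCV 4.12 (cv2) and the standard library are available. Lean on these libraries where they do the work, as an engineer would, in place of code of your own. Each camera call takes 0.05 s, during which the arm holds its last target.

TASK

Put the three steel cleaning pans away as one stack. First sweep the medium pan's handle sideways off the large pan's handle, without lifting that pan out, so that it drops flat inside the large one with the two handles well apart; then set the small pan gently down flat inside the medium one with its handle well clear of both others. Last, gently slide the whole stack along the bench, never lifting the large pan, into the three-railed bay until the large pan is up against the bay's back rail, and leave the things around undisturbed.

Things in the scene. Friction and masses are not known exactly. Their poses are not given: they have to be found in the camera images.
- pan_large: Large round steel pan, 124 mm across the rim (120 at the base), 44 mm tall, wall 3 mm, floor 4 mm, about 0.45 kg, standing on the bench. Origin: centre of its underside; z up; its handle points along +x.
- pan_large_tip (a point): Outer end of the large pan's handle, 115 mm from its axis, 49 mm above its underside. The handle: a steel strap 14 mm wide, underside 38 mm up, then a black grip 16 mm wide, from 70 to 115 mm from the pan's axis and from 38 to 60 mm up.
- pan_medium: Medium round steel pan, 96 mm across the rim (88 at the base), 50 mm tall, wall 3 mm, floor 4 mm, about 0.25 kg. It starts crooked in the large pan, tilted 6 degrees, its handle resting on the large pan's grip and pointing nearly the same way. Pushed some 20 degrees to either side, it drops flat on the large pan's floor and turns freely. Origin: centre of its underside; z up; handle along +x.
- pan_medium_tip (a point): Outer end of the medium pan's handle, 152 mm from its axis, 54 mm above its underside. The handle: strap 14 mm wide, then a black grip 16 mm wide, 90 to 152 mm from the axis and 44 to 64 mm above its underside (flat in the large pan: 48 to 68 mm above the bench); it reaches 37 mm beyond the end of the large pan's handle.
- pan_small: Small round steel pan, 68 mm across the rim (57 at the base), 54 mm tall, wall 3 mm, floor 4 mm, 0.15 kg, on the bench at the right. Origin: centre of its underside; z up; handle along +x. Flat in the medium pan its underside is 8 mm above the bench. Inside it is 51 mm across at the floor, 62 at the mouth: shut fingertips fit in; pushing its wall low down from inside drags the stack.
- pan_small_grip (a point): Centre of the small pan's grip, where to grasp it across its 16 mm width: 105 mm from the pan's axis, 59 mm above its underside.
- pan_small_tip (a point): Outer end of the small pan's handle, 130 mm from its axis, 59 mm above its underside. The handle: strap 14 mm wide, underside 50 mm up, passing 4 mm above the medium pan's rim when nested, then a black grip 16 mm wide, 80 to 130 mm from the axis and 50 to 68 mm up.
- bay: Parking bay fixed on the bench to the robot's left: three aluminium rails 22 mm high (all handles pass over them). Origin: on the bench, where the large pan's axis is when it touches the back rail midway between the side rails. +x points from the flared mouth to the back rail (inner face 63 mm from the origin). Side rails 150 mm apart inside, reaching back to the origin, flares 35 mm farther.
- spray_can: Bystander: aluminium spray can, 60 mm across, 120 mm tall, near the far edge. Origin: centre of its underside.
- jar: Bystander: white jar, 56 mm across, 65 mm tall. Origin: centre of its underside.
- bottle: Bystander: amber bottle, 44 mm across, 110 mm tall. Origin: centre of its underside.
- screwdriver: Bystander: screwdriver 170 mm long, lying on the robot's side of the pans. Origin: under its middle.
- battery_pack: Bystander: flat black battery pack, 50 x 80 x 9 mm. Origin: centre of its underside.
Things that resemble listed ones, but are neither listed nor needed, are in the scene too. Leave any pink look-alike of the bay alone.

How it is judged (in metres and radians):
On the way, in this order (a step that is already met when the one before it is completed fails the run):
1. the medium pan lies flat in the large pan, handles apart (angle between pan_medium's own z axis and vertical below 0.05 rad and z of pan_medium in the frame of pan_large below 0.01 m and horizontal distance between pan_medium and pan_large below 0.018 m and horizontal distance between pan_medium_tip and pan_large_tip above 0.075 m), for 0.2 s.
2. the small pan stands flat in the medium pan, its handle clear of both others (all of step 1 and angle between pan_small's own z axis and vertical below 0.05 rad and z of pan_small in the frame of pan_medium below 0.01 m and horizontal distance between pan_small and pan_medium below 0.018 m and horizontal distance between pan_small_tip and pan_medium_tip above 0.075 m and horizontal distance between pan_small_tip and pan_large_tip above 0.075 m), for 0.2 s.
3. the large pan, with the stack in it, is in the bay against the back rail (all of step 2 and x of pan_large in the frame of bay between -0.012 and 0.02 m and y of pan_large in the frame of bay between -0.025 and 0.025 m and angle between pan_large's own z axis and vertical below 0.05 rad and height (world z) of pan_large below 0.006 m), for 0.2 s.
At the end, for the whole second after the job is handed in: Medium flat in large, small flat in medium (tilt under 0.05 rad, at most 6 mm off the floor below, axes within 18 mm), all handle ends 75 mm or more apart seen from above, large pan on the bench in the bay within 12 mm of the back rail and 25 mm of its middle, all released and at rest (all of step 3 and linear speed of each of pan_large, pan_medium, pan_small below 0.02 m/s); the robot touches nothing.
It fails at once if the medium pan is lifted out of the large one (z of pan_medium in the frame of pan_large above 0.035 m).
It fails at once if the large pan is lifted or tipped (height (world z) of pan_large above 0.015 m or angle between pan_large's own z axis and vertical above 0.25 rad).
It fails at once if the small pan is banged or pressed hard against the medium one (contact force between pan_small and pan_medium above 40 N).
It fails at once if a bystander is shoved away or knocked over (distance of any of spray_can, jar, bottle, screwdriver, battery_pack from where it was at the start of the episode above 0.03 m or angle between any of spray_can, jar, bottle, battery_pack's own z axis and vertical above 0.6 rad).
It also fails if it takes over 67 s, if anything falls off the work surface, if the arm or the gripper's body presses on something with over 40 N, if the wrist force passes 120 N, or if a joint passes its speed limit or range.

## Working session

There is one attempt and no reset: what is moved stays moved. The work goes in short steps, Python scripts to look and compute and a tool call to move; the robot and the scene stay as the last step left them, time stands still between calls to the robot, and variables do not carry over. Pictures are saved under pics/ and viewed, and the job is handed in when it is done.

Besides the shell and the picture viewer there is one more tool, called after "Emit:" by a JSON object that holds its "name" and its "arguments". jog_arm: Moves the arm, as the interface text tells. Its arguments: {"type":"object","properties":{"steps":{"type":"array","items":{"type":"array","items":{"type":"number"}}},"squeeze":{"type":"number"}},"required":["steps"]}

```bash
mkdir -p pics
python3 - <<'E'
from plant import r
import cv2
print(r.get_state())
for n in ("scene","top","wrist"):
    c=r.capture(n); cv2.imwrite(f"pics/{n}0.png",c["image"][:,:,::-1])
    print(n,{k:(v.tolist() if hasattr(v,'tolist') else v) for k,v in c.items() if k!="image"})
E
```

```text
{'time_s': 0.0, 'joints': array([ 9.36845242e+01,  2.05923447e+01,  6.32941653e-01, -1.96975113e-02,
       -7.01351073e+01, -1.65100916e+01]), 'qd': array([ 0.0666821 ,  0.01348138,  0.02348705,  0.00726666, -0.11806959,
       -0.0583087 ]), 'joint_torque': array([-2.75808407e-04, -5.82708907e+01,  2.93055117e+01,  6.99730933e+00,
        6.87092674e-03, -1.55447933e-04]), 'tcp_pos': array([0.14972692, 0.65771304, 0.2446074 ]), 'eef_rot': array([-8.99908923e+01, -9.58762563e-02, -1.02832284e+02]), 'contact_force': array([-0.76917277, -0.33530896,  0.54893541]), 'moment': array([-0.00418236, -0.04758442,  0.00948211]), 'gripper_width': 0.0875143387402954}
scene {'vfov': 51.2368781979527, 'cx': 280.3009692357406, 'cy': 208.63303491622486, 'R': [[0.33833138653125233, 0.9408896805803153, -0.016077371218973853], [0.7076764665547811, -0.2656579936426049, -0.6546906514517569], [-0.620262760104442, 0.21012481859898863, -0.7557259219031472]], 't': [-0.1695798109743701, -0.3011064381416056, 1.523387815978165]}
top {'vfov': 57.83663164554503, 'cx': 272.4325071004203, 'cy': 211.43518597966514, 'R': [[0.014707525151236116, -0.9998271454245451, 0.01137400440177378], [-0.9931905511938877, -0.015922777830610337, -0.11540794671658881], [0.11556910367008875, -0.00959918842209265, -0.9932530583182362]], 't': [-0.021148989106762925, 0.5271947504140749, 1.0966045576266186]}
wrist {'vfov': 69.74775705813867, 'cx': 278.18920521416794, 'cy': 207.9377310522854, 'tool_from_camera': [[0.9999997028380346, 0.0006777161617210193, 0.00036745700032654024, 0.00016184185749246183], [-0.00016057333193250314, -0.28308695696778563, 0.9590942336449139, -0.13878805146167614], [0.0007540159467935714, -0.9590940076423811, -0.28308676402196686, 0.07783251747695606], [0.0, 0.0, 0.0, 1.0]]}
```

View pics/scene0.png

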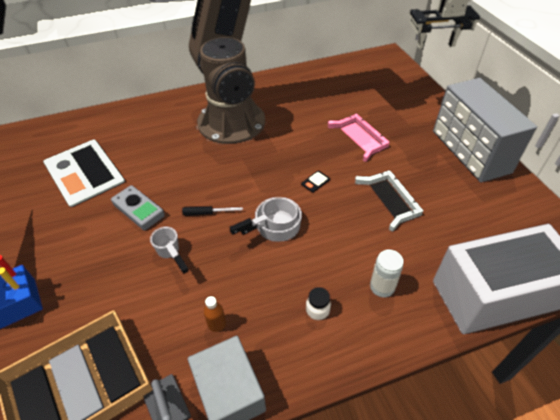

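View pics/top0.png

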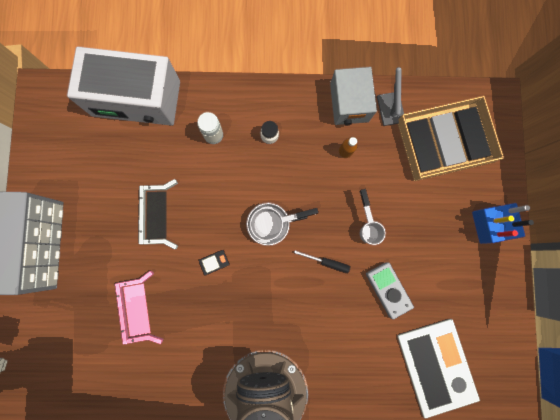

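View pics/wrist0.png

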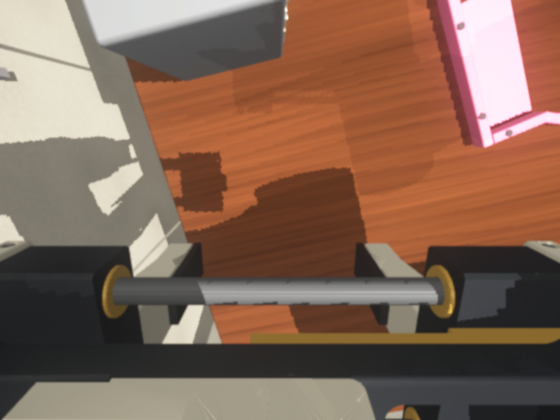

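```bash
cat > h.py <<'E'
import numpy as np, cv2
from plant import r
from scipy.spatial.transform import Rotation as Ro
def cam(n):
    s=r.get_state(); c=r.capture(n)
    f=210/np.tan(np.radians(c["vfov"]/2))
    if n=="wrist":
        T=np.eye(4);T[:3,:3]=Ro.from_euler('xyz',s["eef_rot"],degrees=True).as_matrix();T[:3,3]=s["tcp_pos"]
        W=np.linalg.inv(T@np.array(c["tool_from_camera"]));R,t=W[:3,:3],W[:3,3]
    else: R,t=np.array(c["R"]),np.array(c["t"])
    return dict(img=c["image"],f=f,cx=c["cx"],cy=c["cy"],R=R,t=t)
def proj(c,X):
    p=c["R"]@np.array(X,float)+c["t"]; return np.array([c["cx"]+c["f"]*p[0]/p[2],c["cy"]+c["f"]*p[1]/p[2]])
def back(c,uv,z):
    d=c["R"].T@np.array([(uv[0]-c["cx"])/c["f"],(uv[1]-c["cy"])/c["f"],1]); o=-c["R"].T@c["t"]
    return o+d*(z-o[2])/d[2]
def crop(c,x0,y0,w,h,k,name,pts=[]):
    im=cv2.resize(c["img"][y0:y0+h,x0:x0+w,::-1],None,fx=k,fy=k,interpolation=cv2.INTER_CUBIC)
    for X in pts:
        u=(proj(c,X)-[x0,y0]+.5)*k; cv2.circle(im,tuple(int(a) for a in u),2,(0,255,0),-1)
    cv2.imwrite("pics/"+name+".png",im)
def circ(x,y,z,rad,n=40): return [[x+rad*np.cos(a),y+rad*np.sin(a),z] for a in np.linspace(0,2*np.pi,n,endpoint=False)]
E
python3 - <<'E'
from h import *
c=cam("top")
print(proj(c,[0,0,0]))
crop(c,230,180,160,120,5,"top1")
crop(c,100,160,130,110,5,"top1b")
s=cam("scene"); print(proj(s,[0,0,0]));crop(s,140,180,170,110,4.7,"sc1")
for n,uv,z in [("stack",(268,224),.03),("small",(373,232),.04),("bay",(155,215),0.0),("medtip",(317,211),.06),("can",(210,128),.06),("bottle",(349,148),.055),("jar",(270,132),.03),("screw",(322,261),.01),("batt",(214,263),.005)]: print(n,back(c,uv,z).round(3))
E
```

```text
[265.10141991 394.18201439]
[231.55032825 122.07124562]
stack [ 0.49  -0.001  0.03 ]
small [ 0.47  -0.309  0.04 ]
bay [0.514 0.343 0.   ]
medtip [ 0.527 -0.142  0.06 ]
can [0.769 0.176 0.06 ]
bottle [ 0.718 -0.237  0.055]
jar [ 0.771 -0.002  0.03 ]
screw [ 0.384 -0.163  0.01 ]
batt [0.373 0.159 0.005]
```

View pics/top1.png

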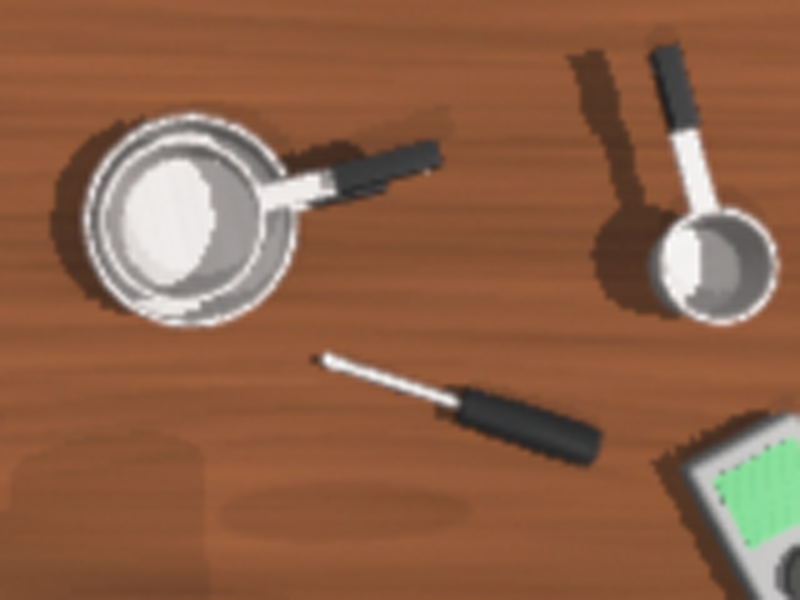

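View pics/sc1.png

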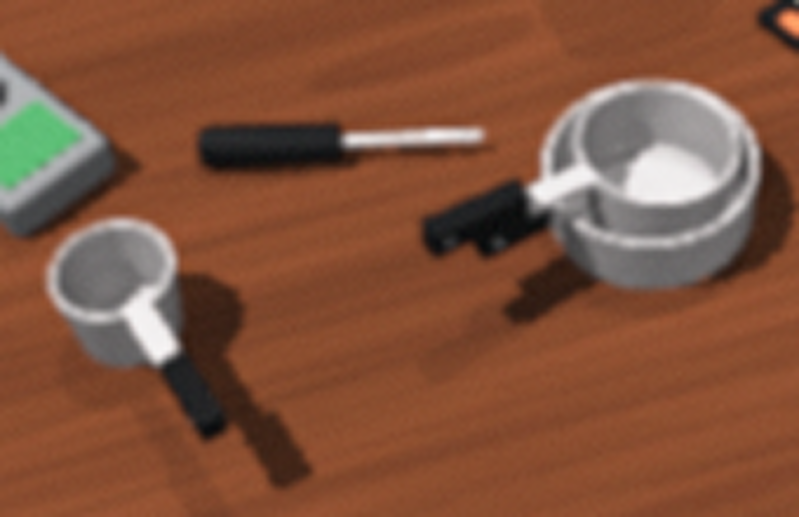

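View pics/top1b.png

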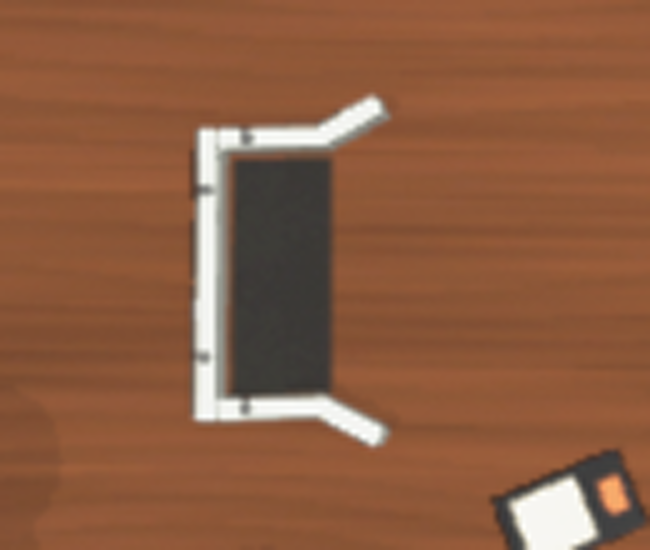

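Run:
```python
from h import *
c=cam("top"); s=cam("scene")
L=back(c,(268.0,223.8),.044); S=back(c,(373.5,233.1),.054); st=back(c,(362.9,189.9),.068)
print("L",L,"S",S,"small tip",st, np.linalg.norm((st-S)[:2]), np.degrees(np.arctan2(*(st-S)[1::-1])))
mt=back(c,(317.3,210.3),.078);print("mt",mt, np.linalg.norm((mt-L)[:2]),np.degrees(np.arctan2(*(mt-L)[1::-1])))
P=lambda u,v:back(c,(100+(u+.5)/5-.5,160+(v+.5)/5-.5),.022)
a,b=P(218,150),P(218,398); print("bay back corners",a,b,np.linalg.norm(a-b))
e,f=P(322,147),P(322,398); print(e,f)
crop(c,230,180,160,120,5,"top2",circ(*L[:2],.044,.062)+circ(*L[:2],0,.060,20)+circ(*S[:2],.054,.034)+circ(*S[:2],0,.0285,20))
crop(s,140,180,170,110,4.7,"sc2",circ(*L[:2],.044,.062)+circ(*L[:2],0,.060,20)+circ(*S[:2],.054,.034)+circ(*S[:2],0,.0285,20)+[st,mt])
```

```text
L [ 0.48936861 -0.00051423  0.044     ] S [ 0.46633118 -0.30614223  0.054     ] small tip [ 0.59003075 -0.27350797  0.068     ] 0.12793192799891095 14.778967000840842
mt [ 0.52724458 -0.14017346  0.078     ] 0.1447041415589374 -74.8262164196696
bay back corners [0.58812134 0.375085   0.022     ] [0.43984921 0.3671033  0.022     ] 0.14848680483194726
[0.59098125 0.31304944 0.022     ] [0.4407792  0.30590703 0.022     ]
```

View pics/top2.png

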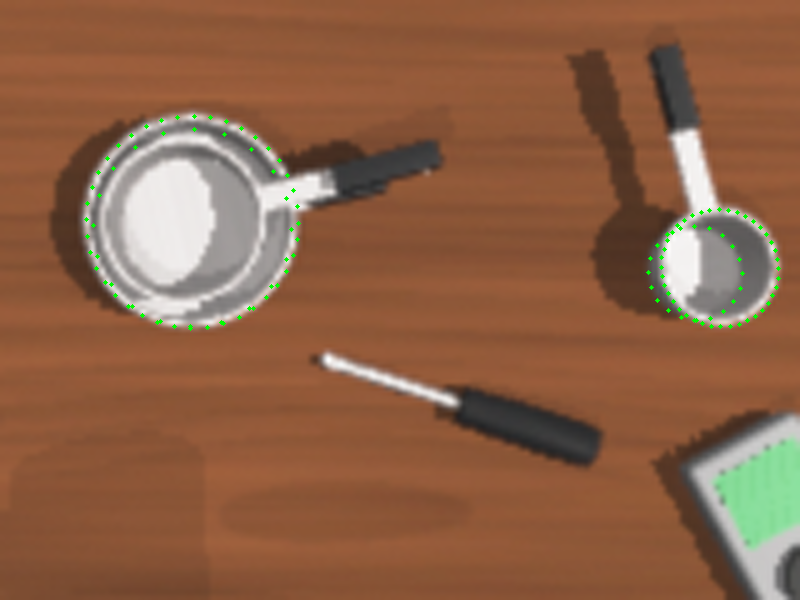

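View pics/sc2.png

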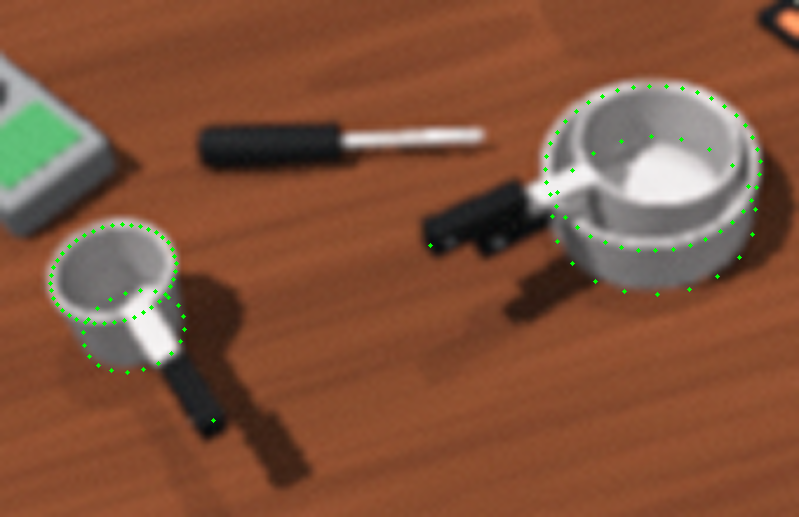

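```bash
cat >> h.py <<'E'
def delta(target,yaw=None):
    s=r.get_state(); M=Ro.from_euler('xyz',s["eef_rot"],degrees=True).as_matrix()
    d=M.T@(np.array(target)-s["tcp_pos"])
    print("t",round(s["time_s"],2),"pos",s["tcp_pos"].round(4),"rot",s["eef_rot"].round(2),"j",np.round(s["joints"],1),"w",round(s["gripper_width"],4),"F",s["contact_force"].round(1))
    print(" tool delta mm",(d*1000).round(1),"turn",None if yaw is None else round((s["eef_rot"][2]-yaw+180)%360-180,2))
E
python3 -c "
from h import *
delta([.47,.40,.246]); delta([.481,-.139,.2],-166)"
```

```text
t 0.35 pos [0.1498 0.6581 0.2453] rot [-9.0000e+01 -2.0000e-02 -1.0282e+02] j [ 93.7  20.6   0.7  -0.  -70.1 -16.5] w 0.0875 F [ 0.1 -1.  -1.1]
 tool delta mm [180.6  -0.6 369.5] turn None
t 0.35 pos [0.1498 0.6581 0.2453] rot [-9.0000e+01 -2.0000e-02 -1.0282e+02] j [ 93.7  20.6   0.7  -0.  -70.1 -16.5] w 0.0875 F [ 0.1 -1.  -1.1]
 tool delta mm [703.7  45.7 499.8] turn 63.18
```

Emit:
{"name": "jog_arm", "arguments": {"steps": [[1,0.015,0,0.031,0],[1,0.015,0,0.031,0],[1,0.015,0,0.031,0],[1,0.015,0,0.031,0],[1,0.015,0,0.031,0],[1,0.015,0,0.031,0],[1,0.015,0,0.031,0],[1,0.015,0,0.031,0],[1,0.015,0,0.031,0],[1,0.015,0,0.031,0],[1,0.015,0,0.031,0],[1,0.015,0,0.031,0]]}}

```text
time_s: 1.35
tcp_pos: [0.4737, 0.3988, 0.2458]
eef_rot: [-90.0, 0.0, -102.8]
contact_force: [-0.5, -0.4, -1.1]
gripper_width: 0.0129
```

Emit:
{"name": "jog_arm", "arguments": {"steps": [[1,0.035,0,0.009,0],[1,0.035,0,0.009,0],[1,0.035,0,0.009,0],[1,0.035,0,0.009,0],[1,0.035,0,0.009,0],[1,0.035,0,0.009,0],[1,0.035,0,0.009,0],[1,0.035,0,0.009,0],[1,0.035,0,0.009,0],[1,0.035,0,0.009,0],[1,0.035,0,0.009,0],[1,0.035,0,0.009,0]]}}

```text
time_s: 2.35
tcp_pos: [0.4844, -0.0351, 0.246]
eef_rot: [-90.0, 0.0, -102.8]
contact_force: [0.5, -0.2, -0.0]
gripper_width: 0.0006
```

Emit:
{"name": "jog_arm", "arguments": {"steps": [[1,0.02,0,0.005,0],[1,0.02,0,0.005,0],[1,0.02,0,0.005,0],[1,0.02,0,0.005,0],[1,0.0,0,0.0,0],[1,0,0,0,0],[1,0,0,0,7],[1,0,0,0,7],[1,0,0,0,7],[1,0,0,0,7],[1,0,0,0,7],[1,0,0,0,7]]}}

```text
time_s: 3.35
tcp_pos: [0.4865, -0.115, 0.2457]
eef_rot: [-90.0, 0.0, -145.1]
contact_force: [-0.5, 0.1, 0.3]
gripper_width: 0.0002
```

Emit:
{"name": "jog_arm", "arguments": {"steps": [[1,0,0,0,7],[1,0,0,0,7],[1,0,0,0,7],[1,0,0,0,0],[1,0,0,0,0],[1,0,0,0,0]]}}

```text
time_s: 3.85
tcp_pos: [0.4865, -0.1154, 0.2457]
eef_rot: [-90.0, 0.0, -165.6]
contact_force: [-0.5, 1.2, 0.2]
gripper_width: 0.0003
```

```bash
python3 -c "
from h import *
delta([.481,-.139,.1],-166)
c=cam('wrist');cv2.imwrite('pics/w1.png',c['img'][:,:,::-1])
t=cam('top'); crop(t,230,150,170,130,4.7,'top3')
"
```

```text
t 3.85 pos [ 0.4865 -0.1154  0.2457] rot [-9.0000e+01  1.0000e-02 -1.6555e+02] j [  9.2   3.9 -20.9  -0.  -65.2   5.2] w 0.0003 F [-0.5  1.2  0.2]
 tool delta mm [ 11.2 145.7  21.5] turn 0.45
```

View pics/w1.png

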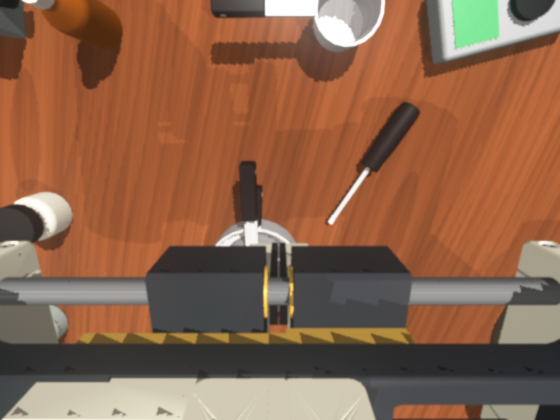

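View pics/top3.png

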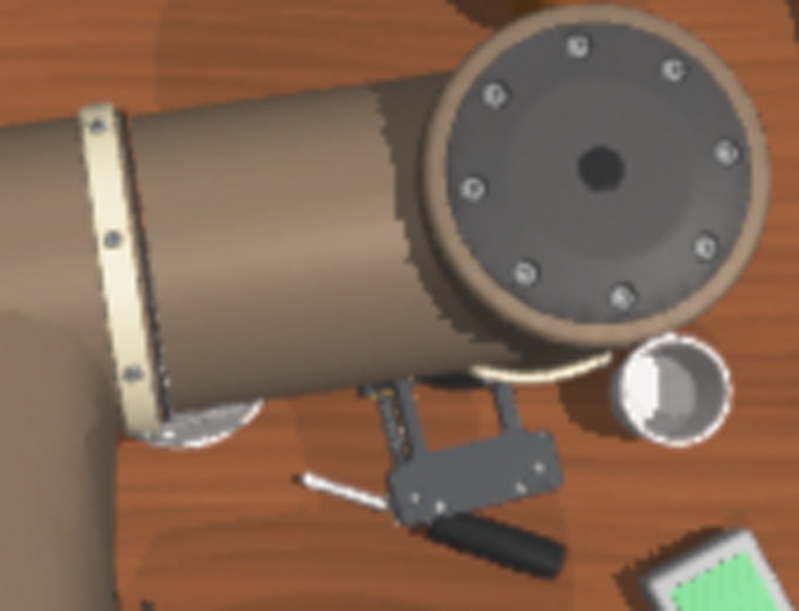

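```bash
python3 -c "
from h import *
c=cam('wrist')
print(back(c,(248,163),.08),back(c,(249,220),.074),back(c,(261,186),.06))
crop(c,200,140,130,110,6,'w1c')
delta([.481,-.142,.072],-166)
"
```

```text
[ 0.525571   -0.14144869  0.08      ] [ 0.51121617 -0.08038522  0.074     ] [ 0.50740383 -0.11716097  0.06      ]
t 4.0 pos [ 0.4865 -0.1157  0.2456] rot [ -90.      0.   -165.69] j [  9.2   3.9 -20.9   0.  -65.2   5.1] w 0.0002 F [-0.6 -0.   0.1]
 tool delta mm [ 11.8 173.6  24.1] turn 0.31
```

View pics/w1c.png

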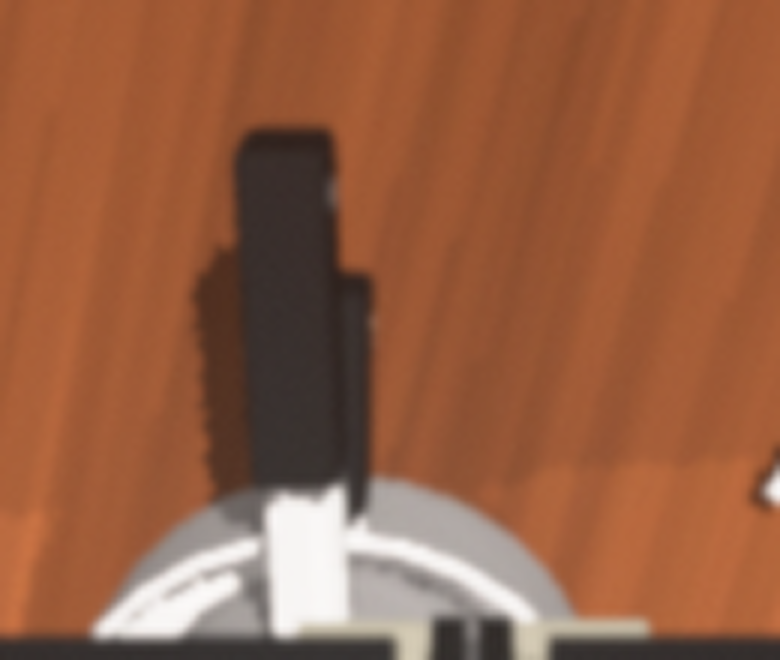

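Emit:
{"name": "jog_arm", "arguments": {"steps": [[1,0.004,0.025,0.008,0],[1,0.004,0.025,0.008,0],[1,0.004,0.025,0.008,0],[1,0,0.025,0,0],[1,0,0.025,0,0],[1,0,0.025,0,0],[1,0,0.023,0,0],[1,0,0,0,0],[1,0,0,0,0]]}}

```text
time_s: 4.75
tcp_pos: [0.48, -0.1422, 0.072]
eef_rot: [-90.0, -0.2, -165.8]
contact_force: [0.6, -0.6, 0.3]
gripper_width: 0.0005
```

Run:
```python
from h import *
c=cam('wrist');cv2.imwrite('pics/w2.png',c['img'][:,:,::-1])
delta([.4935,-.137,.072])
# arc about (.490,.003) r .137: finger centre
for a in range(-90,11,10):
    print(a,(np.array([.490,.003])+.137*np.array([np.cos(np.radians(a)),np.sin(np.radians(a))])).round(4))
```

```text
t 4.8 pos [ 0.4811 -0.1422  0.0732] rot [-8.9980e+01 -2.0000e-02 -1.6576e+02] j [  6.   15.1 -33.5   0.  -41.5   8.2] w 0.0004 F [0.4 0.5 0.6]
 tool delta mm [-13.3   1.2  -2. ] turn None
-90 [ 0.49  -0.134]
-80 [ 0.5138 -0.1319]
-70 [ 0.5369 -0.1257]
-60 [ 0.5585 -0.1156]
-50 [ 0.5781 -0.1019]
-40 [ 0.5949 -0.0851]
-30 [ 0.6086 -0.0655]
-20 [ 0.6187 -0.0439]
-10 [ 0.6249 -0.0208]
0 [0.627 0.003]
10 [0.6249 0.0268]
```

View pics/w2.png

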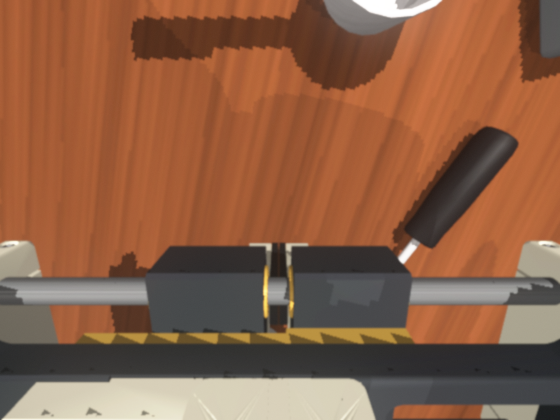

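Emit:
{"name": "jog_arm", "arguments": {"steps": [[1,-0.008,0,0,0],[1,-0.008,0,0,0],[1,-0.008,0,0,0],[1,-0.008,0,0,0],[1,-0.008,0,-0.001,0],[1,-0.008,0,-0.001,0],[1,-0.008,0,-0.001,0]]}}

```text
time_s: 5.38
tcp_pos: [0.5353, -0.1251, 0.0726]
eef_rot: [-90.0, 0.0, -165.8]
contact_force: [0.4, -1.4, 0.3]
gripper_width: 0.0006
```

Emit:
{"name": "jog_arm", "arguments": {"steps": [[1,-0.009,0,-0.0027,0],[1,-0.009,0,-0.0027,0],[1,-0.009,0,-0.0027,0],[1,-0.009,0,-0.0027,0],[1,-0.009,0,-0.0027,0]]}}

```text
time_s: 5.8
tcp_pos: [0.5752, -0.1007, 0.0724]
eef_rot: [-90.0, -0.0, -165.8]
contact_force: [0.5, -1.0, 0.2]
gripper_width: 0.0006
```

Emit:
{"name": "jog_arm", "arguments": {"steps": [[1,-0.0077,0,-0.0056,0],[1,-0.0077,0,-0.0056,0],[1,-0.0077,0,-0.0056,0],[1,-0.0077,0,-0.0056,0],[1,-0.0077,0,-0.0056,0],[1,0,0,0,0]]}}

```text
time_s: 6.3
tcp_pos: [0.6065, -0.0633, 0.0727]
eef_rot: [-90.0, 0.1, -165.7]
contact_force: [0.4, -0.2, 0.2]
gripper_width: 0.0002
```

Run:
```python
from h import *
c=cam('top'); crop(c,200,130,200,150,4,"top4")
c=cam('scene'); crop(c,140,160,200,150,4,"sc4")
delta([.6249,-.0208,.072])
```

```text
t 6.4 pos [ 0.6053 -0.0643  0.0725] rot [-9.0000e+01  1.0000e-02 -1.6578e+02] j [ 12.3  23.6 -19.8  -0.  -46.6   1.9] w -0.0001 F [-0.4 -0.6 -1.1]
 tool delta mm [-29.7   0.5 -37.3] turn None
```

View pics/sc4.png

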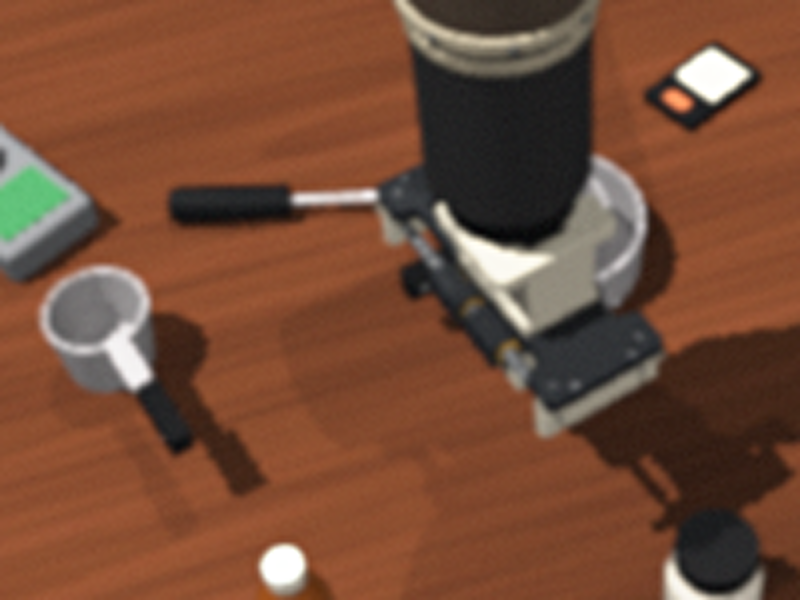

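View pics/top4.png

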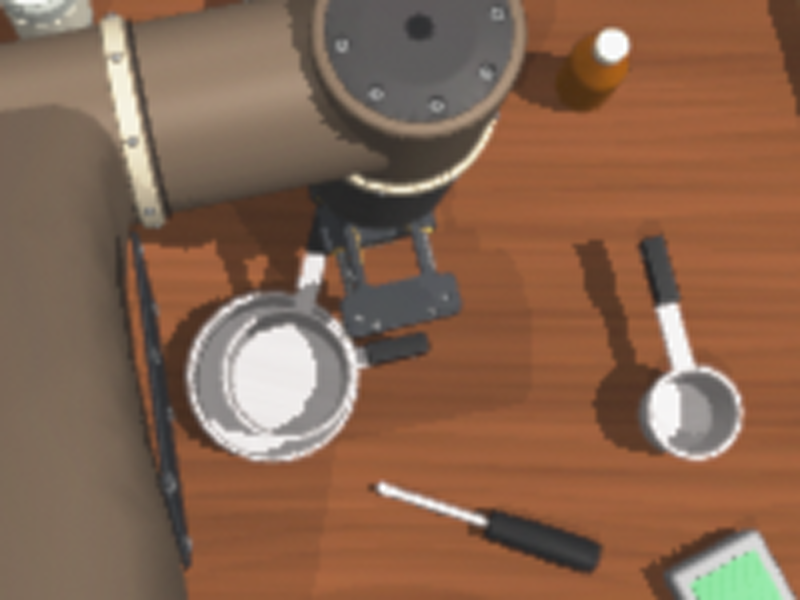

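Emit:
{"name": "jog_arm", "arguments": {"steps": [[1,-0.0055,0,-0.0075,0],[1,-0.0055,0,-0.0075,0],[1,-0.0055,0,-0.0075,0],[1,-0.0055,0,-0.0075,0],[1,-0.003,0,-0.0045,0],[1,0,0,0,0],[1,0.003,0,0.01,0],[1,0.003,-0.01,0.02,0],[1,0.003,-0.03,0.02,0],[1,0,-0.03,0.02,0],[1,0,-0.03,0.02,0],[1,0,-0.03,0.02,0]]}}

```text
time_s: 7.4
tcp_pos: [0.6386, -0.1358, 0.2041]
eef_rot: [-90.0, -0.0, -165.8]
contact_force: [1.3, 0.1, 0.2]
gripper_width: 0.0003
```

Run:
```python
from h import *
delta([.57,-.279,.2],104.8)
```

```text
t 7.4 pos [ 0.6386 -0.1358  0.2041] rot [ -90.     -0.   -165.84] j [  5.1  20.   -5.6  -0.  -64.3   9.1] w 0.0003 F [1.3 0.1 0.2]
 tool delta mm [101.6   4.1 122.1] turn 89.36
```

Emit:
{"name": "jog_arm", "arguments": {"steps": [[1,0.02,0,0.024,0],[1,0.02,0,0.024,0],[0.3,0.02,0,0.024,0],[0.3,0.02,0,0.024,0],[0.3,0.02,0,0.024,0],[0.3,0,0,0,7],[0.3,0,0,0,7],[0.3,0,0,0,7],[0.3,0,0,0,7],[0.3,0,0,0,7],[0.3,0,0,0,7],[0.3,0,0,0,7]]}}

```text
time_s: 8.4
tcp_pos: [0.5709, -0.2756, 0.2025]
eef_rot: [-90.0, -0.0, 144.8]
contact_force: [0.9, -0.7, 0.7]
gripper_width: 0.0592
```

Emit:
{"name": "jog_arm", "arguments": {"steps": [[0.3,0,0,0,7],[0.3,0,0,0,7],[0.3,0,0,0,7],[0.3,0,0,0,7],[0.3,0,0,0,7],[0.3,0,0,0,5],[0.3,0,0,0,0],[0.3,0,0,0,0]]}}

```text
time_s: 9.07
tcp_pos: [0.5711, -0.2754, 0.2026]
eef_rot: [-90.0, -0.0, 105.3]
contact_force: [-1.0, 0.7, 0.0]
gripper_width: 0.0614
```

Run:
```python
from h import *
delta([.568,-.279,.060],104.8)
c=cam('top'); crop(c,200,130,200,150,4,"top5")
d=cam('wrist'); cv2.imwrite('pics/w5.png',d['img'][:,:,::-1])
```

```text
t 9.07 pos [ 0.5711 -0.2754  0.2026] rot [-90.    -0.   105.31] j [ -8.1  18.4  -8.2  -0.  -63.3 -66.5] w 0.0614 F [-1.   0.7  0. ]
 tool delta mm [ -2.7 142.6   3.9] turn 0.51
```

View pics/top5.png

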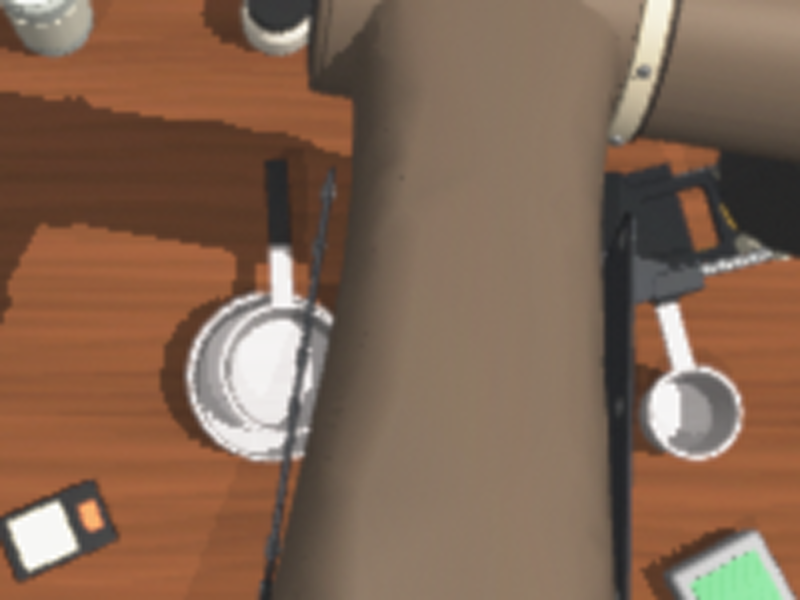

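View pics/w5.png

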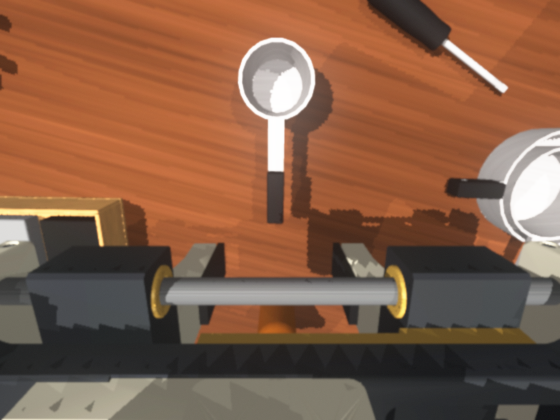

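Run:
```python
from h import *
d=cam('wrist')
t=back(d,(275,222),.059); g=back(d,(275.5,172),.068); C=back(d,(277,79),.054)
print("tip",t,"grip start",g,"C",C,np.linalg.norm((t-C)[:2]),np.linalg.norm((g-C)[:2]),np.degrees(np.arctan2(*(t-C)[1::-1])))
print("large tip?",back(d,(450,187),.06))
```

```text
tip [ 0.59382466 -0.27306028  0.059     ] grip start [ 0.54403328 -0.28601287  0.068     ] C [ 0.46622089 -0.30594375  0.054     ] 0.13177269450561702 0.08032438935019433 14.450704360993772
large tip? [ 0.5151512  -0.12142226  0.06      ]
```

Emit:
{"name": "jog_arm", "arguments": {"steps": [[0.3,-0.003,0.025,0.004,0.8],[0.3,0,0.025,0,0],[0.3,0,0.025,0,0],[0.3,0,0.025,0,0],[0.3,0,0.02,0,0],[0.3,0,0.015,0,0],[0.3,0,0.008,0,0],[0.3,0,0,0,0],[0.3,0,0,0,0]]}}

```text
time_s: 9.97
tcp_pos: [0.5686, -0.279, 0.0598]
eef_rot: [-90.0, 0.0, 104.4]
contact_force: [0.5, -0.2, 0.4]
gripper_width: 0.0615
```

Emit:
{"name": "jog_arm", "arguments": {"squeeze": 60, "steps": [[0.5,0,0,0,0],[0.6,0,0,0,0],[0.7,0,0,0,0],[0.8,0,0,0,0],[1,0,0,0,0],[1,0,0,0,0],[1,0,0,0,0],[1,0,0,0,0]]}}

```text
time_s: 10.63
tcp_pos: [0.5684, -0.2789, 0.0596]
eef_rot: [-90.0, 0.0, 104.4]
contact_force: [0.4, 0.2, 0.6]
gripper_width: 0.0158
```

Run:
```python
from h import *
delta([.568,-.279,.060],104.8)
c=cam('scene'); crop(c,140,180,170,110,4.7,"sc6")
```

```text
t 10.63 pos [ 0.5684 -0.2789  0.0596] rot [-90.     0.   104.38] j [ -8.5  26.4 -17.2   0.  -46.5 -67.1] w 0.0158 F [0.4 0.2 0.6]
 tool delta mm [-0.  -0.4  0.4] turn -0.42
```

View pics/sc6.png

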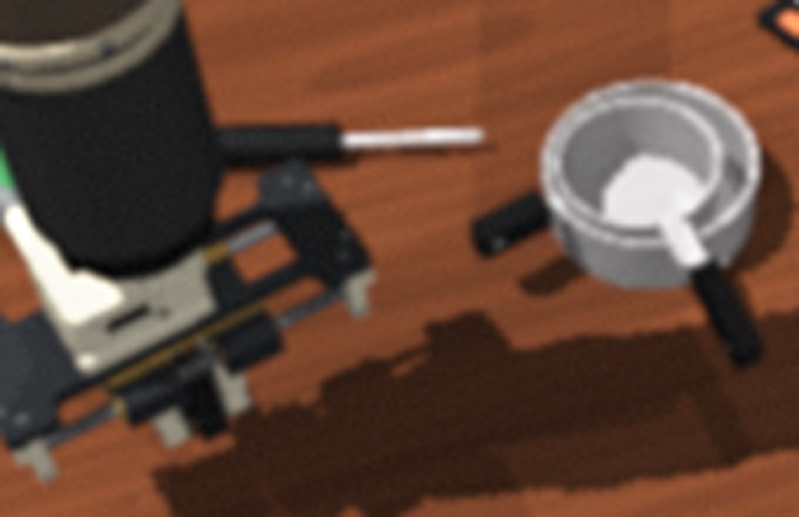

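Run:
```python
from h import *
c=cam('scene')
M=back(c,(140+641/4.7-.4,180+165/4.7-.4),.054); L=[.4894,-.0005]
mt=back(c,(140+745/4.7-.4,180+352/4.7-.4),.060)
lt=back(c,(140+484/4.7-.4,180+240/4.7-.4),.05)
print(M,mt,np.linalg.norm((mt-M)[:2]),np.degrees(np.arctan2(*(mt-M)[1::-1])),lt,np.linalg.norm(lt[:2]-L),np.degrees(np.arctan2(lt[1]-L[1],lt[0]-L[0])))
crop(c,230,190,80,75,8,"sc7",circ(*L,.044,.062,60)+circ(*M[:2],.054,.048,60))
```

```text
[ 0.49501003 -0.00914138  0.054     ] [ 0.64006674 -0.00219669  0.06      ] 0.14522285927512635 2.7409810537659762 [ 0.51257322 -0.10804463  0.05      ] 0.11001293292007679 -77.84008645259034
```

View pics/sc7.png

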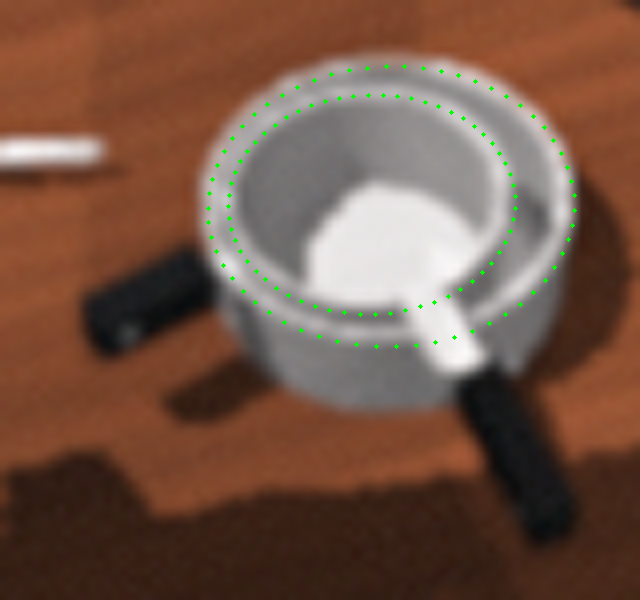

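Emit:
{"name": "jog_arm", "arguments": {"steps": [[1,0,-0.005,0,0],[1,0,-0.01,0,0],[1,0,-0.015,0,0],[1,0,-0.02,0,0],[1,0,-0.02,0,0],[1,0,-0.02,0,0],[1,0,-0.01,0,0],[1,0,0,0,0],[1,0,0,0,0]]}}

```text
time_s: 11.48
tcp_pos: [0.5684, -0.2787, 0.1598]
eef_rot: [-90.1, 0.0, 104.4]
contact_force: [0.0, 0.9, -2.7]
gripper_width: 0.0154
```

Run:
```python
from h import *
c=cam('scene'); crop(c,130,150,170,130,4.7,"sc8")
c=cam('wrist');  cv2.imwrite('pics/w8.png',c['img'][:,:,::-1])
delta([.495,.096,.16],180)
```

```text
t 11.58 pos [ 0.5676 -0.2785  0.1583] rot [-8.9910e+01 -7.0000e-02  1.0436e+02] j [ -8.5  20.4 -11.5  -0.  -58.2 -67.1] w 0.0153 F [ 0.8 -0.1 -2.3]
 tool delta mm [380.8  -1.3 -22.6] turn -75.64
```

View pics/sc8.png

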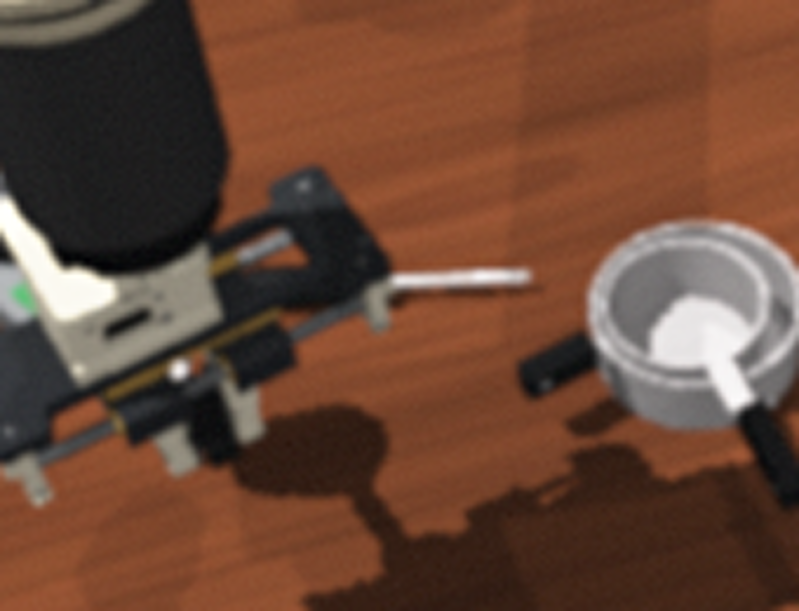

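View pics/w8.png

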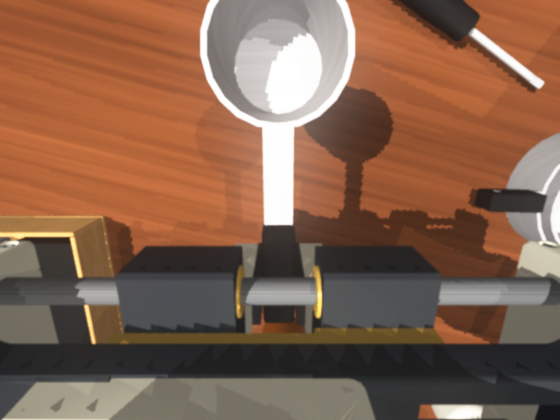

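Run:
```python
from h import *
s=r.get_state();c=cam('wrist')
M=Ro.from_euler('xyz',s["eef_rot"],degrees=True).as_matrix()
for droop in (0,3,6):
    a=np.radians(droop); P=[]
    for k in np.linspace(0,2*np.pi,8,endpoint=False):
        z=.105+.034*np.cos(k); x=.034*np.sin(k); y=.005
        P.append(proj(c,s["tcp_pos"]+M@np.array([x, y*np.cos(a)+z*np.sin(a), z*np.cos(a)-y*np.sin(a)])).round(0).tolist())
    print(droop,P)
```

```text
0 [[280.0, -47.0], [339.0, -18.0], [359.0, 48.0], [333.0, 107.0], [280.0, 129.0], [227.0, 107.0], [201.0, 48.0], [221.0, -18.0]]
3 [[280.0, -37.0], [336.0, -10.0], [356.0, 52.0], [331.0, 108.0], [280.0, 130.0], [228.0, 108.0], [204.0, 51.0], [224.0, -10.0]]
6 [[280.0, -26.0], [333.0, -2.0], [353.0, 56.0], [330.0, 109.0], [280.0, 131.0], [230.0, 109.0], [207.0, 56.0], [227.0, -2.0]]
```

Emit:
{"name": "jog_arm", "arguments": {"steps": [[1,0.015,0,-0.001,0],[1,0.027,0,-0.0016,0],[1,0.03,0,-0.0018,0],[1,0.03,0,-0.0018,0],[1,0.03,0,-0.0018,0],[1,0.03,0,-0.0018,0],[1,0.03,0,-0.0018,0],[1,0.03,0,-0.0018,0],[1,0.03,0,-0.0018,0],[1,0.03,0,-0.0018,0],[1,0.03,0,-0.0018,0],[1,0.03,0,-0.0018,0]]}}

```text
time_s: 12.63
tcp_pos: [0.5022, 0.0591, 0.1588]
eef_rot: [-89.9, 0.0, 104.4]
contact_force: [0.5, 0.3, -2.0]
gripper_width: 0.0154
```

Emit:
{"name": "jog_arm", "arguments": {"steps": [[1,0.025,0,-0.0015,0],[1,0.014,0,-0.001,0],[1,0,0,0,-4],[1,0,0,0,-6],[1,0,0,0,-6],[1,0,0,0,-6],[1,0,0,0,-6],[1,0,0,0,-6],[1,0,0,0,-6],[1,0,0,0,-6],[1,0,0,0,-6],[1,0,0,0,-6]]}}

```text
time_s: 13.63
tcp_pos: [0.4953, 0.096, 0.1586]
eef_rot: [-89.9, -0.1, 162.7]
contact_force: [-0.7, -0.3, -1.7]
gripper_width: 0.0157
```

Emit:
{"name": "jog_arm", "arguments": {"steps": [[1,0,0,0,-6],[1,0,0,0,-6],[1,0,0,0,-4],[1,0,0,0,-2],[1,0,0,0,0],[1,0,0,0,0],[1,0,0,0,0],[1,0,0,0,0]]}}

```text
time_s: 14.3
tcp_pos: [0.4959, 0.096, 0.1593]
eef_rot: [-90.0, -0.0, -179.7]
contact_force: [0.4, -0.5, -1.3]
gripper_width: 0.0156
```

Run:
```python
from h import *
delta([.495,.096,.10],180)
c=cam('scene'); crop(c,210,140,150,120,5,"sc9")
c=cam('wrist');  cv2.imwrite('pics/w9.png',c['img'][:,:,::-1])
```

```text
t 14.3 pos [0.4959 0.096  0.1593] rot [-8.9990e+01 -2.0000e-02 -1.7967e+02] j [ 33.3   9.  -27.3  -0.  -53.7 -32.9] w 0.0156 F [ 0.4 -0.5 -1.3]
 tool delta mm [ 0.9 59.3 -0. ] turn 0.33
```

View pics/sc9.png

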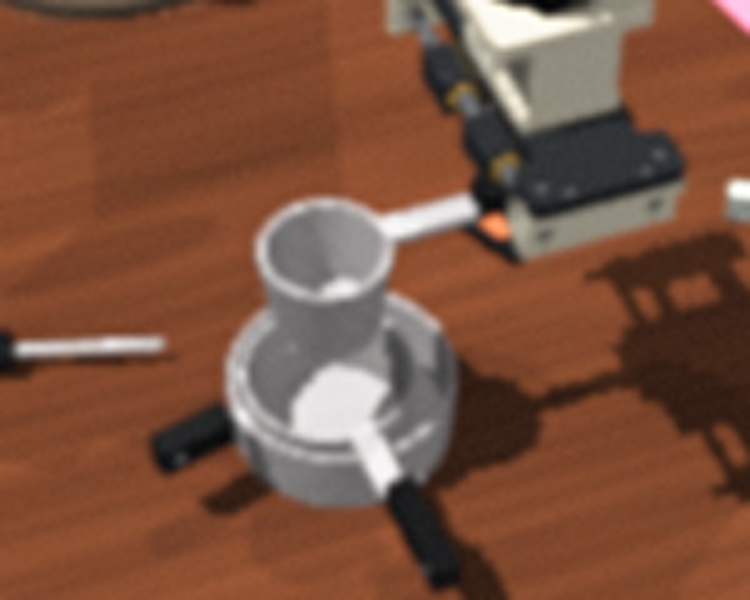

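View pics/w9.png

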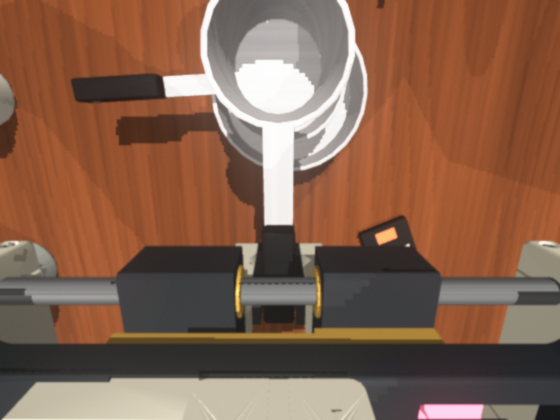

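Emit:
{"name": "jog_arm", "arguments": {"steps": [[1,0,0.008,0,0],[1,0,0.012,0,0],[1,0,0.012,0,0],[1,0,0.012,0,0],[1,0,0.012,0,0],[1,0,0.008,0,0],[1,0,0.006,0,0],[1,0,0,0,0]]}}

```text
time_s: 15.07
tcp_pos: [0.4955, 0.0956, 0.0882]
eef_rot: [-89.9, -0.1, -179.6]
contact_force: [-0.4, -0.3, -1.6]
gripper_width: 0.0156
```

Run:
```python
from h import *
delta([.495,.096,.067],180)
c=cam('scene'); crop(c,210,160,120,100,6,"sc10")
```

```text
t 15.07 pos [0.4955 0.0956 0.0882] rot [-8.9940e+01 -1.1000e-01 -1.7964e+02] j [ 33.3  14.1 -32.1  -0.  -43.9 -32.9] w 0.0156 F [-0.4 -0.3 -1.6]
 tool delta mm [ 0.5 21.2 -0.4] turn 0.36
```

View pics/sc10.png

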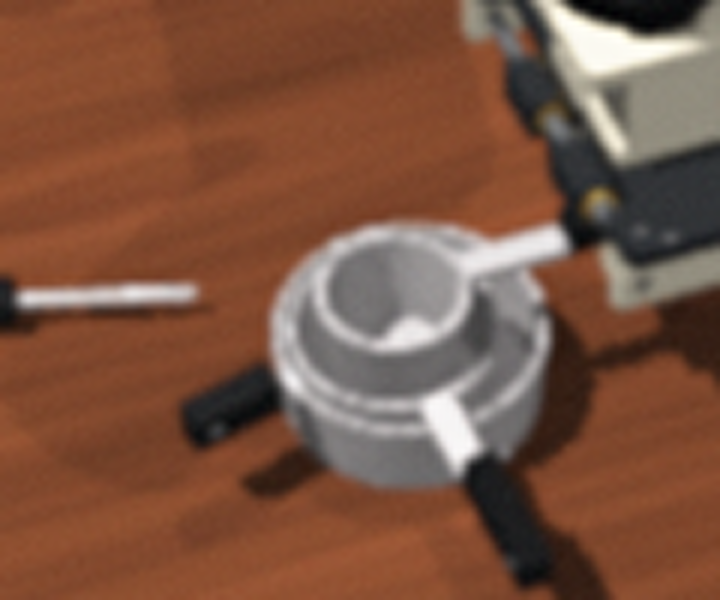

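Emit:
{"name": "jog_arm", "arguments": {"steps": [[1,0,0.003,0,0],[1,0,0.003,0,0],[1,0,0.003,0,0],[1,0,0.002,0,0],[1,0,0.001,0,0],[1,0,0.001,0,0],[1,0,0,0,0],[1,0,0,0,0]]}}

```text
time_s: 15.78
tcp_pos: [0.4962, 0.096, 0.0766]
eef_rot: [-90.0, 0.0, -179.6]
contact_force: [-0.6, 1.6, -1.1]
gripper_width: 0.0158
```

Emit:
{"name": "jog_arm", "arguments": {"steps": [[1,0,0.001,0,0],[1,0,0.001,0,0],[1,0,0.001,0,0],[1,0,0.001,0,0],[1,0,0,0,0]]}}

```text
time_s: 16.2
tcp_pos: [0.4961, 0.0959, 0.0723]
eef_rot: [-90.0, -0.0, -179.6]
contact_force: [-0.4, 0.2, -2.7]
gripper_width: 0.0156
```

Emit:
{"name": "jog_arm", "arguments": {"steps": [[1,0,0.001,0,0],[1,0,0.001,0,0],[1,0,0,0,0],[1,0,0,0,0]]}}

```text
time_s: 16.53
tcp_pos: [0.4961, 0.0959, 0.0705]
eef_rot: [-90.0, -0.0, -179.6]
contact_force: [-1.3, -0.5, -1.3]
gripper_width: 0.0156
```

Emit:
{"name": "jog_arm", "arguments": {"steps": [[1,0,0.001,0,0],[1,0,0.001,0,0],[1,0,0,0,0],[1,0,0,0,0]]}}

```text
time_s: 16.87
tcp_pos: [0.4961, 0.096, 0.0685]
eef_rot: [-90.0, -0.0, -179.6]
contact_force: [-0.5, -0.7, -1.4]
gripper_width: 0.0154
```

Emit:
{"name": "jog_arm", "arguments": {"steps": [[1,0,0.001,0,0],[1,0,0,0,0],[1,0,0,0,0]]}}

```text
time_s: 17.12
tcp_pos: [0.4963, 0.096, 0.0677]
eef_rot: [-90.0, 0.0, -179.6]
contact_force: [-0.4, -0.6, -0.1]
gripper_width: 0.0151
```

Emit:
{"name": "jog_arm", "arguments": {"squeeze": 5, "steps": [[1,0,0,0,0],[1,0,0,0,0],[0.8,0,0,0,0],[0.78,0,0,0,0],[0.74,0,0,0,0],[0.7,0,0,0,0],[0.6,0,0,0,0],[0.5,0,0,0,0],[0.4,0,0,0,0],[0.4,0,0,0,0]]}}

```text
time_s: 17.95
tcp_pos: [0.4962, 0.096, 0.0676]
eef_rot: [-90.0, -0.0, -179.6]
contact_force: [-1.0, 0.7, -0.0]
gripper_width: 0.0471
```

Run:
```python
from h import *
delta([.495,.096,.067],180)
c=cam('scene'); crop(c,210,160,120,100,6,"sc11")
c=cam('wrist');  cv2.imwrite('pics/w11.png',c['img'][:,:,::-1])
```

```text
t 17.95 pos [0.4962 0.096  0.0676] rot [ -90.     -0.   -179.62] j [ 33.3  15.9 -33.3   0.  -40.8 -32.9] w 0.0471 F [-1.   0.7 -0. ]
 tool delta mm [ 1.2  0.6 -0.1] turn 0.38
```

View pics/sc11.png

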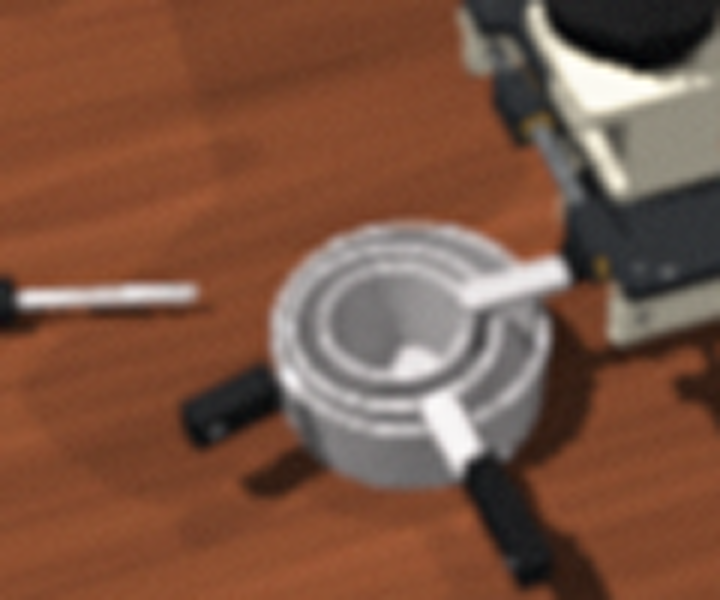

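View pics/w11.png

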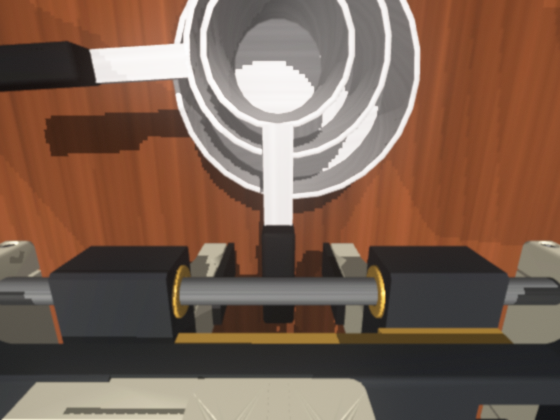

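Emit:
{"name": "jog_arm", "arguments": {"steps": [[0.4,0,-0.01,0,0],[0.4,0,-0.015,0,0],[0.4,0,-0.02,0,0],[0.4,0,-0.02,0,0],[1,0,-0.01,0,0],[1,0,0,0,0],[1,0,0,0,0]]}}

```text
time_s: 18.63
tcp_pos: [0.4963, 0.0962, 0.1432]
eef_rot: [-90.1, 0.1, -179.6]
contact_force: [0.0, 0.6, -0.6]
gripper_width: 0.0377
```

Run:
```python
from h import *
c=cam('scene'); delta([.496,-.009,.14],180)
crop(c,230,190,80,75,8,"sc12",circ(.4885,-.001,.044,.062,60)+circ(.495,-.009,.054,.048,60)+circ(.496,-.009,.062,.034,60))
```

```text
t 18.68 pos [0.4958 0.0959 0.1424] rot [-9.0020e+01 -1.0000e-02 -1.7964e+02] j [ 33.3  10.1 -28.6  -0.  -51.3 -32.9] w 0.0339 F [-0.3 -1.3 -0.8]
 tool delta mm [  0.5   2.4 104.9] turn 0.36
```

View pics/sc12.png

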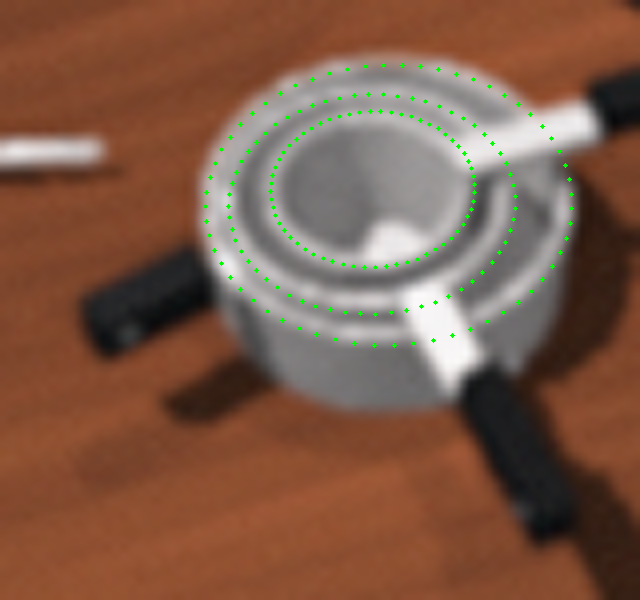

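Emit:
{"name": "jog_arm", "arguments": {"steps": [[1,0,0,0.02,0],[1,0,0,0.025,0],[1,0,0,0.025,0],[1,0,0,0.025,0],[1,0,0,0.01,0],[1,0,0,0,0],[1,0,0,0,0],[1,0,0,0,0]]}}

```text
time_s: 19.35
tcp_pos: [0.4968, -0.0086, 0.1421]
eef_rot: [-90.0, -0.0, -179.6]
contact_force: [0.1, -0.1, -0.8]
gripper_width: 0.0008
```

Run:
```python
from h import *
delta([.496,-.009,.046],180)
c=cam('scene');crop(c,210,160,120,100,6,"sc13")
c=cam('top'); crop(c,200,150,150,110,5,"top13")
```

```text
t 19.35 pos [ 0.4968 -0.0086  0.1421] rot [-8.9990e+01 -3.0000e-02 -1.7963e+02] j [ 21.7   9.4 -29.5  -0.  -51.1 -21.3] w 0.0008 F [ 0.1 -0.1 -0.8]
 tool delta mm [ 0.8 96.1  0.4] turn 0.37
```

View pics/sc13.png

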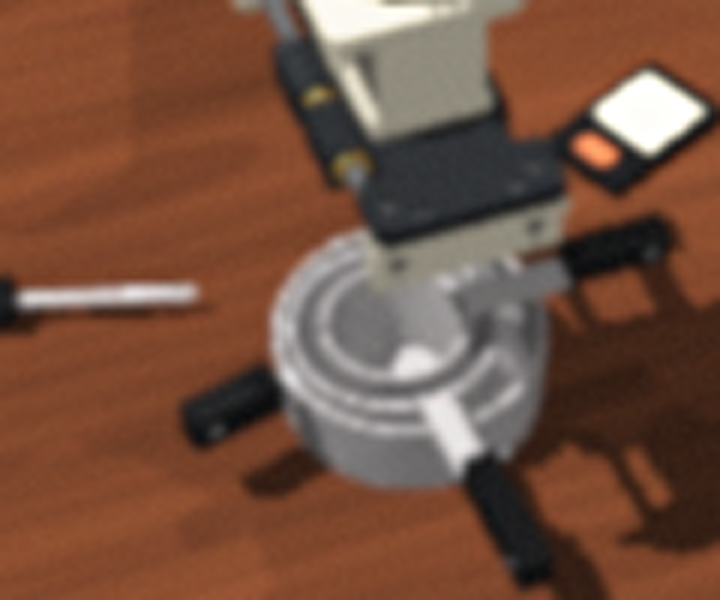

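View pics/top13.png

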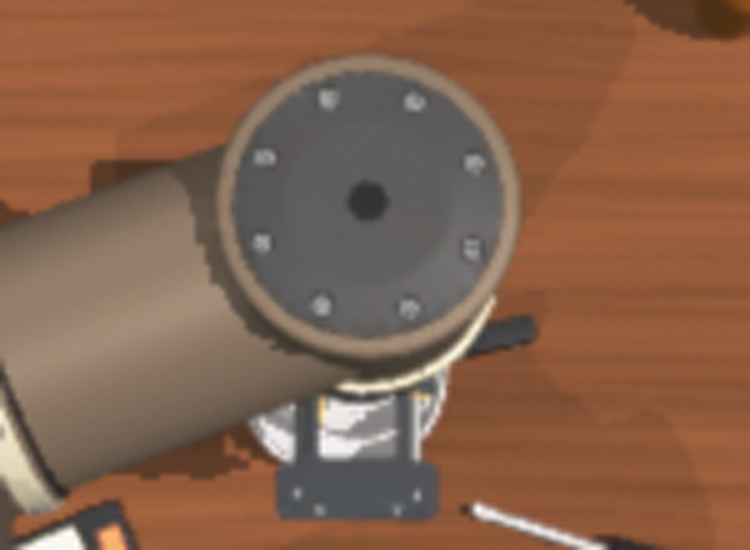

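Emit:
{"name": "jog_arm", "arguments": {"steps": [[1,0.001,0.015,0,0],[1,0,0.02,0,0],[1,0,0.015,0,0],[1,0,0.008,0,0],[1,0,0.006,0,0],[1,0,0.006,0,0],[1,0,0,0,0]]}}

```text
time_s: 20.03
tcp_pos: [0.4957, -0.0088, 0.0719]
eef_rot: [-90.0, -0.0, -179.6]
contact_force: [-0.3, -0.7, 0.6]
gripper_width: 0.0003
```

Emit:
{"name": "jog_arm", "arguments": {"steps": [[1,0,0.005,0,0],[1,0,0.005,0,0],[1,0,0.005,0,0],[1,0,0.005,0,0],[1,0,0.004,0,0],[1,0,0.002,0,0],[1,0,0,0,0]]}}

```text
time_s: 20.62
tcp_pos: [0.4955, -0.0092, 0.046]
eef_rot: [-90.0, -0.1, -179.6]
contact_force: [-0.4, 0.2, -0.1]
gripper_width: 0.0005
```

Emit:
{"name": "jog_arm", "arguments": {"steps": [[1,0,0,-0.003,0],[1,0,0,-0.003,0],[1,0,0,-0.003,0],[1,0,0,-0.003,0],[1,0,0,-0.003,0],[1,0,0,-0.003,0],[1,0,0,-0.004,0],[1,0,0,-0.004,0],[1,0,0,-0.004,0],[1,0,0,-0.004,0],[1,0,0,-0.004,0],[1,0,0,-0.004,0]]}}

```text
time_s: 21.62
tcp_pos: [0.495, 0.0329, 0.0464]
eef_rot: [-90.0, -0.1, -179.6]
contact_force: [-0.8, -12.9, 5.3]
gripper_width: 0.0004
```

Emit:
{"name": "jog_arm", "arguments": {"steps": [[1,0,0,-0.004,0],[1,0,0,-0.004,0],[1,0,0,-0.004,0],[1,0,0,-0.004,0],[1,0,0,-0.004,0],[1,0,0,-0.004,0],[1,0,0,-0.002,0],[1,0,0,0,0]]}}

```text
time_s: 22.28
tcp_pos: [0.495, 0.0589, 0.0465]
eef_rot: [-90.0, -0.1, -179.6]
contact_force: [-1.4, -5.2, 1.8]
gripper_width: 0.0006
```

Run:
```python
from h import *
delta([.52,.3,.046],180)
c=cam('scene');crop(c,210,140,160,120,5,"sc14")
c=cam('top'); crop(c,170,150,150,110,5,"top14")
```

```text
t 22.28 pos [0.495  0.0589 0.0465] rot [-8.9950e+01 -5.0000e-02 -1.7961e+02] j [ 29.4  17.2 -35.3   0.  -37.6 -29.1] w 0.0006 F [-1.4 -5.2  1.8]
 tool delta mm [ -26.7    0.3 -240.9] turn 0.39
```

View pics/sc14.png

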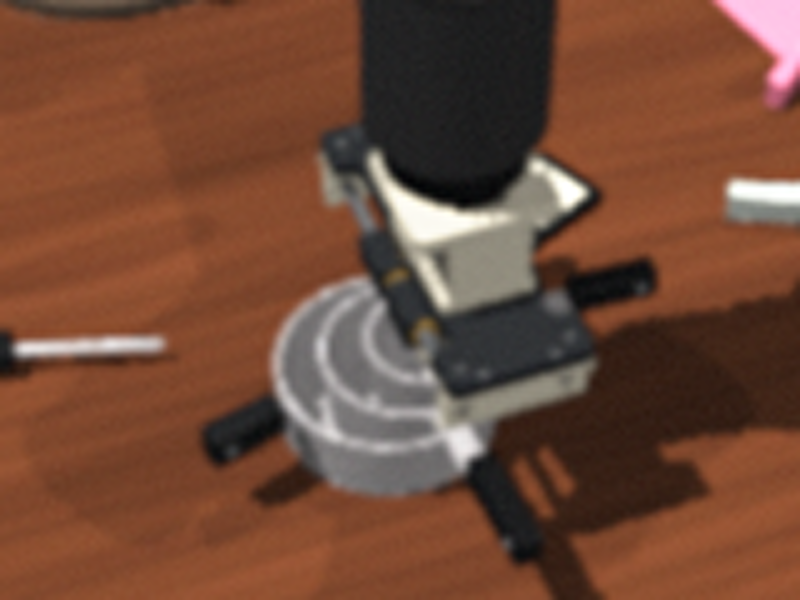

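View pics/top14.png

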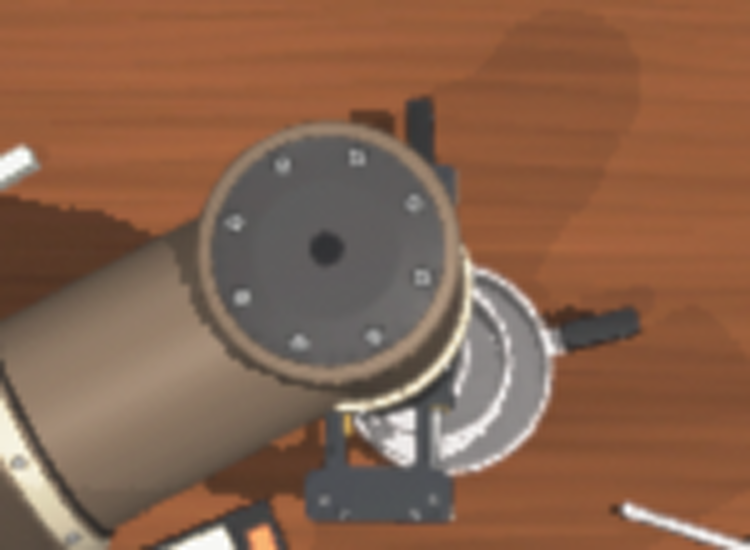

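Run:
```python
from h import *
c=cam('top'); s=cam('scene')
L=back(c,(170+446/5-.4,150+369/5-.4),.044); print(L)
crop(c,170,150,150,110,5,"top15",circ(*L[:2],.044,.062,60))
crop(s,210,140,160,120,5,"sc15",circ(*L[:2],.044,.062,60)+circ(L[0]+.005,L[1]+.012,.054,.048,60))
```

```text
[0.49011887 0.02634699 0.044     ]
```

View pics/top15.png

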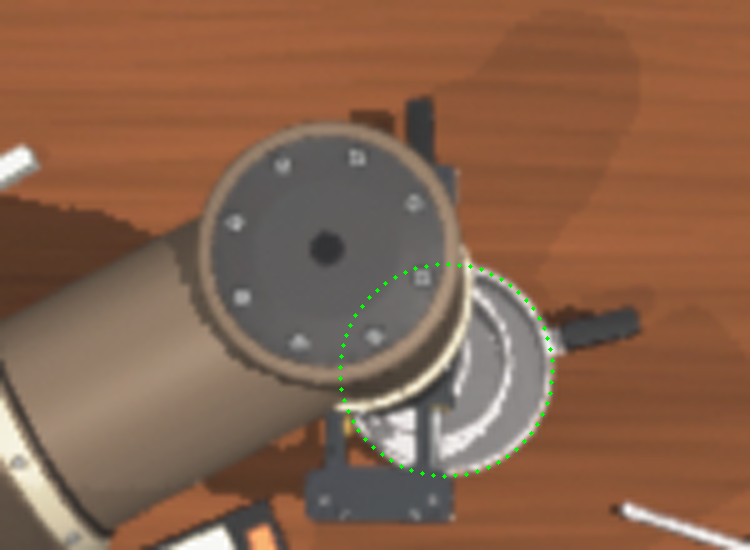

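View pics/sc15.png

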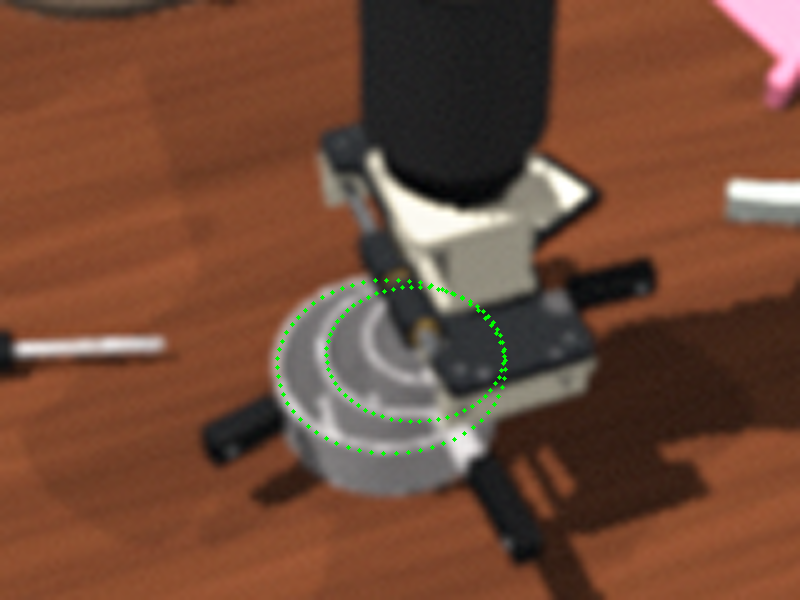

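Emit:
{"name": "jog_arm", "arguments": {"steps": [[1,-0.0003,0,-0.003,0],[1,-0.0006,0,-0.004,0],[1,-0.0006,0,-0.005,0],[1,-0.0006,0,-0.005,0],[1,-0.0006,0,-0.005,0],[1,-0.0006,0,-0.005,0],[1,-0.0006,0,-0.005,0],[1,-0.0006,0,-0.005,0],[1,-0.0006,0,-0.005,0],[1,-0.0006,0,-0.005,0],[1,-0.0006,0,-0.005,0],[1,-0.0006,0,-0.005,0]]}}

```text
time_s: 23.48
tcp_pos: [0.5011, 0.1151, 0.0465]
eef_rot: [-89.9, -0.1, -179.6]
contact_force: [-1.9, -8.2, 5.2]
gripper_width: 0.0004
```

Emit:
{"name": "jog_arm", "arguments": {"steps": [[1,-0.0006,0,-0.005,0],[1,-0.0006,0,-0.005,0],[1,-0.0006,0,-0.005,0],[1,-0.0006,0,-0.005,0],[1,-0.0006,0,-0.005,0],[1,-0.0006,0,-0.005,0],[1,-0.0006,0,-0.005,0],[1,-0.0006,0,-0.005,0],[1,-0.0006,0,-0.005,0],[1,-0.0006,0,-0.005,0],[1,-0.0006,0,-0.003,0],[1,0,0,-0.001,0]]}}

```text
time_s: 24.48
tcp_pos: [0.5073, 0.1691, 0.0464]
eef_rot: [-89.9, -0.1, -179.6]
contact_force: [-0.9, -8.6, 4.7]
gripper_width: 0.0002
```

Run:
```python
from h import *
delta([.52,.342,.046],180)
c=cam('top'); s=cam('scene')
crop(c,130,150,170,110,4.7,"top16")
crop(s,240,130,180,120,4.4,"sc16")
```

```text
t 24.48 pos [0.5073 0.1691 0.0464] rot [-8.9880e+01 -1.1000e-01 -1.7963e+02] j [ 39.5  20.  -30.6   0.  -39.5 -39.1] w 0.0002 F [-0.9 -8.6  4.7]
 tool delta mm [ -13.8    0.  -172.8] turn 0.37
```

View pics/top16.png

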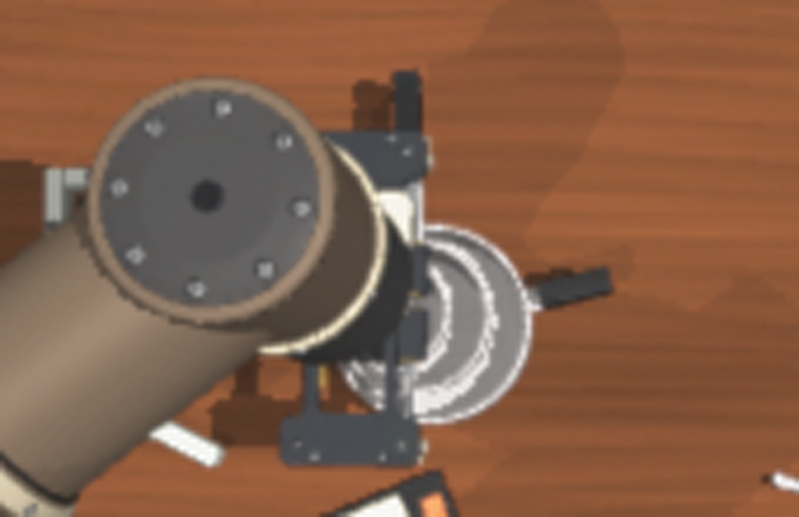

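View pics/sc16.png

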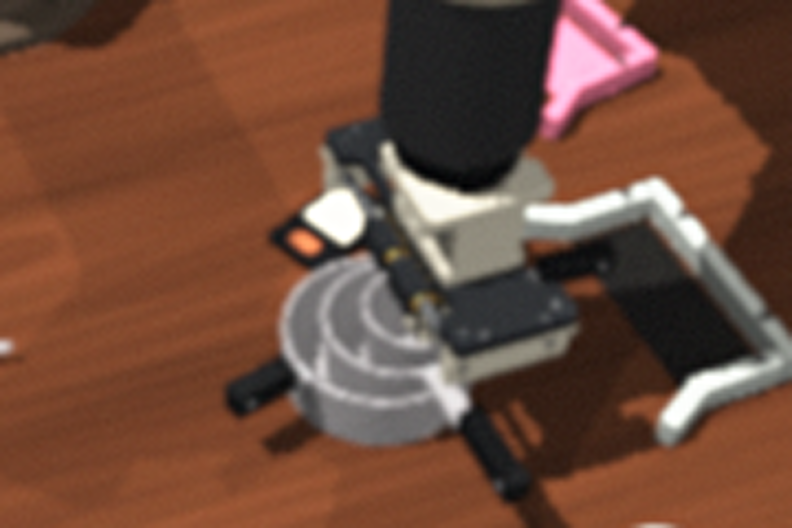

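Run:
```python
from h import *
c=cam('top'); s=cam('scene')
L=back(c,(221.5,218.3),.044); print(L)
P=circ(*L[:2],.044,.062,60)
crop(c,130,150,170,110,4.7,"top17",P+circ(.517,.308,.044,.062,40))
crop(s,240,130,180,120,4.4,"sc17",P+circ(.517,.308,0.01,.062,40))
```

```text
[0.50334552 0.13547412 0.044     ]
```

View pics/top17.png

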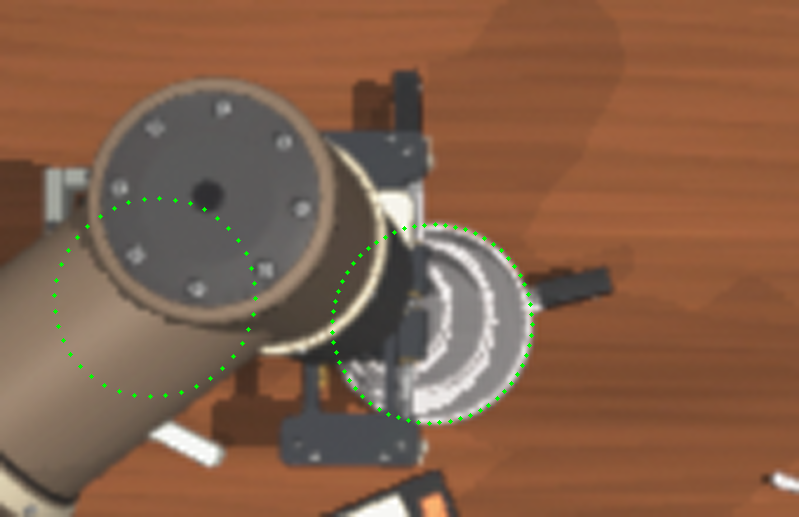

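View pics/sc17.png

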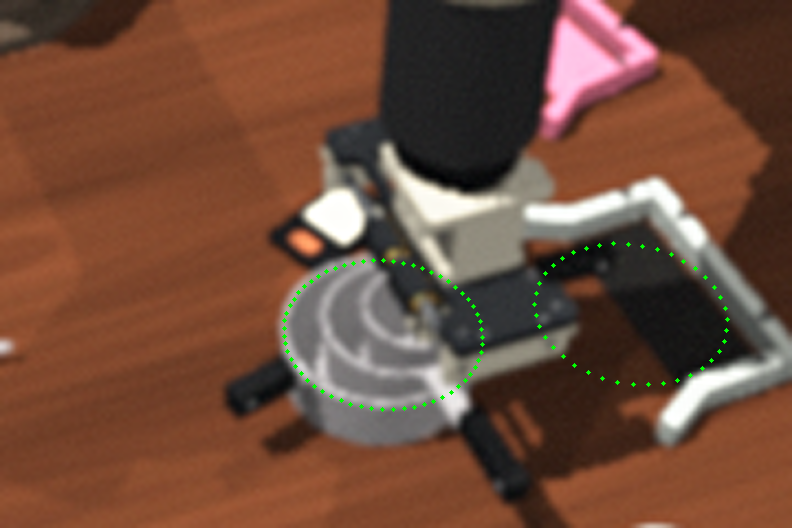

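Emit:
{"name": "jog_arm", "arguments": {"steps": [[1,-0.0003,0,-0.003,0],[1,-0.0007,0,-0.004,0],[1,-0.0007,0,-0.005,0],[1,-0.0007,0,-0.005,0],[1,-0.0007,0,-0.005,0],[1,-0.0007,0,-0.005,0],[1,-0.0007,0,-0.005,0],[1,-0.0007,0,-0.005,0],[1,-0.0007,0,-0.005,0],[1,-0.0007,0,-0.005,0],[1,-0.0007,0,-0.005,0],[1,-0.0007,0,-0.005,0]]}}

```text
time_s: 25.68
tcp_pos: [0.5147, 0.2255, 0.0464]
eef_rot: [-89.8, -0.1, -179.7]
contact_force: [-1.5, -9.3, 7.1]
gripper_width: 0.0004
```

Emit:
{"name": "jog_arm", "arguments": {"steps": [[1,-0.0007,0,-0.005,0],[1,-0.0007,0,-0.005,0],[1,-0.0007,0,-0.005,0],[1,-0.0007,0,-0.005,0],[1,-0.0007,0,-0.005,0],[1,-0.0007,0,-0.005,0],[1,-0.0007,0,-0.005,0],[1,-0.0007,0,-0.005,0],[1,-0.0005,0,-0.005,0],[1,0,0,-0.005,0],[1,0,0,-0.004,0],[1,0,0,-0.002,0]]}}

```text
time_s: 26.68
tcp_pos: [0.5209, 0.282, 0.0465]
eef_rot: [-89.9, -0.1, -179.6]
contact_force: [-0.8, -10.2, 7.0]
gripper_width: 0.0005
```

Run:
```python
from h import *
delta([.52,.342,.046],180)
c=cam('top'); s=cam('scene')
crop(c,100,150,170,110,4.7,"top18")
crop(s,300,110,180,120,4.4,"sc18")
```

```text
t 26.68 pos [0.5209 0.282  0.0465] rot [-8.9860e+01 -9.0000e-02 -1.7964e+02] j [ 47.3  24.3 -23.1   0.  -42.7 -47. ] w 0.0005 F [ -0.8 -10.2   7. ]
 tool delta mm [  0.5   0.3 -60. ] turn 0.36
```

View pics/top18.png

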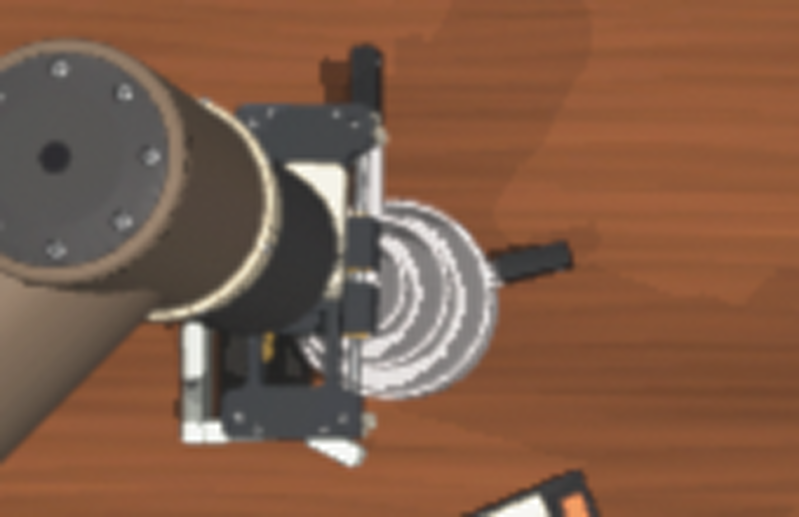

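View pics/sc18.png

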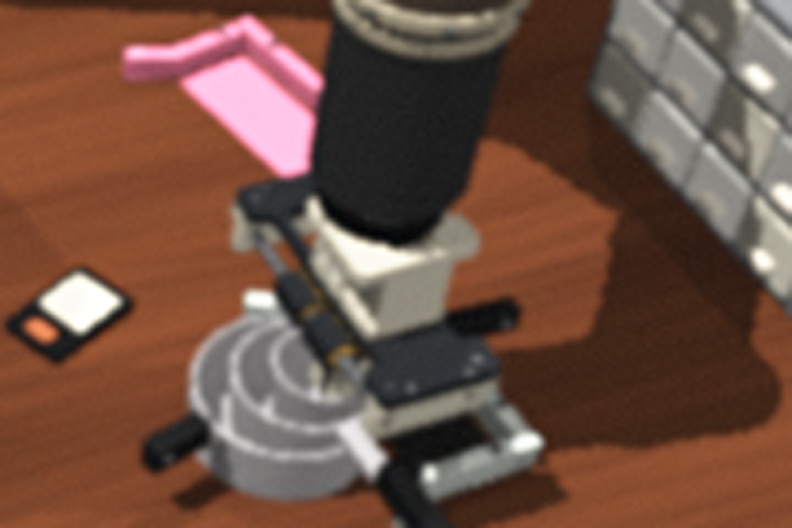

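Emit:
{"name": "jog_arm", "arguments": {"steps": [[1,0,0,-0.003,0],[1,0,0,-0.005,0],[1,0,0,-0.005,0],[1,0,0,-0.005,0],[1,0,0,-0.005,0],[1,0,0,-0.005,0],[1,0,0,-0.005,0],[1,0,0,-0.005,0],[1,0,0,-0.005,0],[1,0,0,-0.004,0],[1,0,0,-0.003,0],[1,0,0,-0.001,0]]}}

```text
time_s: 27.78
tcp_pos: [0.5206, 0.3329, 0.0464]
eef_rot: [-89.8, -0.1, -179.6]
contact_force: [-0.1, -9.3, 5.9]
gripper_width: 0.0005
```

Run:
```python
from h import *
delta([.52,.342,.046],180)
c=cam('top'); print(back(c,(184.1,213.4),.044))
crop(c,100,150,170,110,4.7,"top19")
```

```text
t 27.78 pos [0.5206 0.3329 0.0464] rot [-8.9850e+01 -9.0000e-02 -1.7964e+02] j [ 50.7  26.2 -19.7   0.  -44.3 -50.4] w 0.0005 F [-0.1 -9.3  5.9]
 tool delta mm [ 0.5  0.4 -9.1] turn 0.36
[0.51599158 0.24496285 0.044     ]
```

View pics/top19.png

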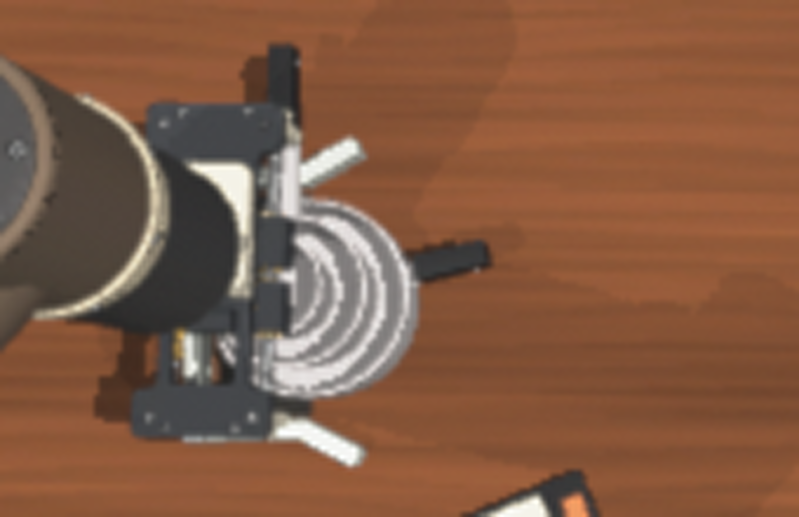

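Emit:
{"name": "jog_arm", "arguments": {"steps": [[1,0,0,-0.002,0],[1,0,0,-0.002,0],[1,0,0,-0.002,0],[1,0,0,-0.002,0],[1,0,0,0,0]]}}

```text
time_s: 28.25
tcp_pos: [0.5205, 0.3408, 0.0464]
eef_rot: [-89.8, -0.1, -179.6]
contact_force: [-1.0, -8.8, 5.1]
gripper_width: 0.0005
```

Emit:
{"name": "jog_arm", "arguments": {"steps": [[1,0,0,-0.001,0],[1,0,0,-0.001,0],[1,0,0,-0.001,0]]}}

```text
time_s: 28.5
tcp_pos: [0.5204, 0.3433, 0.0464]
eef_rot: [-89.8, -0.1, -179.7]
contact_force: [-0.1, -10.2, 6.1]
gripper_width: 0.0003
```

Emit:
{"name": "jog_arm", "arguments": {"steps": [[1,0,0,-0.001,0],[1,0,0,-0.001,0]]}}

```text
time_s: 28.67
tcp_pos: [0.5203, 0.344, 0.0464]
eef_rot: [-89.7, -0.2, -179.7]
contact_force: [1.4, -16.2, 9.1]
gripper_width: 0.0005
```

Emit:
{"name": "jog_arm", "arguments": {"steps": [[1,0,0,0,0],[1,0,0,0.002,0],[1,0,0,0.003,0],[1,0,0,0.003,0],[1,0,0,0,0],[1,0,0,0,0]]}}

```text
time_s: 29.17
tcp_pos: [0.5214, 0.3398, 0.0466]
eef_rot: [-90.1, 0.0, -179.6]
contact_force: [-0.8, 0.0, -0.4]
gripper_width: 0.0006
```

Emit:
{"name": "jog_arm", "arguments": {"steps": [[1,0,-0.005,0,0],[1,0,-0.01,0,0],[1,0,-0.01,0,0],[1,0,-0.015,0,0],[1,0,-0.02,0,0],[1,0,-0.03,0,0],[1,0,-0.03,0,0],[1,0,-0.03,0,0],[1,0,0,0.03,0],[1,0,0,0.03,0],[1,0,0,0.03,0],[1,0,0,0.03,0]]}}

```text
time_s: 30.17
tcp_pos: [0.5219, 0.2183, 0.1983]
eef_rot: [-90.1, 0.1, -179.6]
contact_force: [0.9, -0.4, -0.3]
gripper_width: 0.001
```

Emit:
{"name": "jog_arm", "arguments": {"steps": [[1,-0.03,0,0.02,0],[1,-0.03,0,0.02,0],[1,-0.03,0,0.02,0],[1,-0.03,0,0.02,0],[1,0,0,0.02,0],[1,0,0,0.03,0],[1,0,0,0.03,0],[1,0,0,0.03,0],[1,0,0,0.03,0],[1,0,0,0.03,0],[1,0,0,0,0]]}}

```text
time_s: 31.08
tcp_pos: [0.6434, -0.0343, 0.1981]
eef_rot: [-90.0, 0.1, -179.8]
contact_force: [0.3, 1.4, 0.9]
gripper_width: 0.0003
```

Run:
```python
from h import *
delta([.52,.342,.046],180)
c=cam('top'); s=cam('scene')
cv2.imwrite('pics/top20f.png',c['img'][:,:,::-1])
crop(c,100,150,150,110,5,"top20")
crop(s,320,120,120,110,5.4,"sc20")
```

```text
t 31.08 pos [ 0.6434 -0.0343  0.1981] rot [-8.998e+01  6.000e-02 -1.798e+02] j [ 14.3  19.5  -7.3   0.  -63.2 -14.1] w 0.0003 F [0.3 1.4 0.9]
 tool delta mm [ 122.2  151.8 -376.8] turn 0.2
```

View pics/top20f.png

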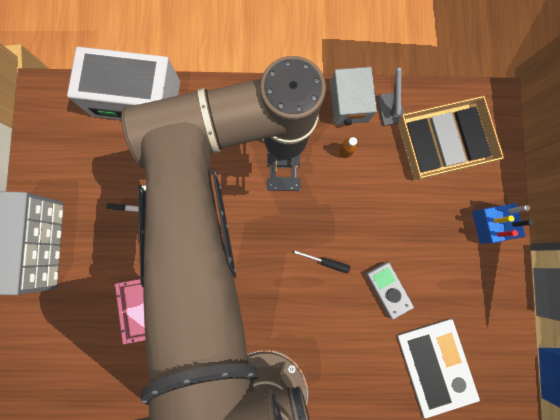

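View pics/top20.png

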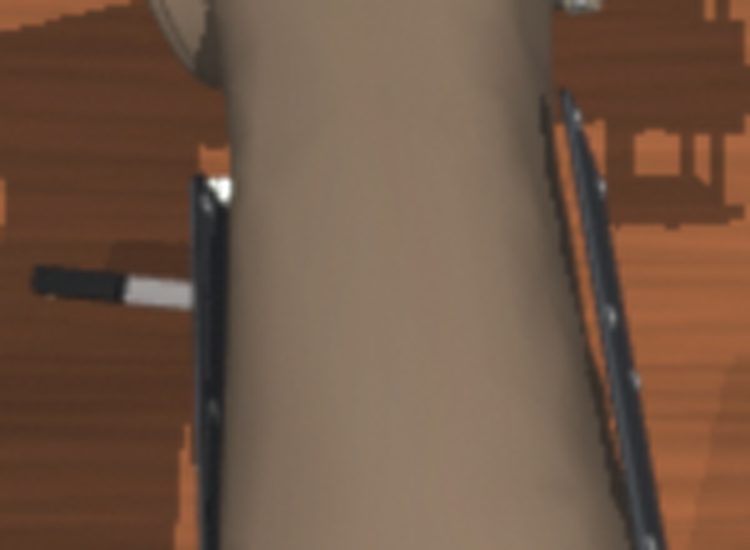

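View pics/sc20.png

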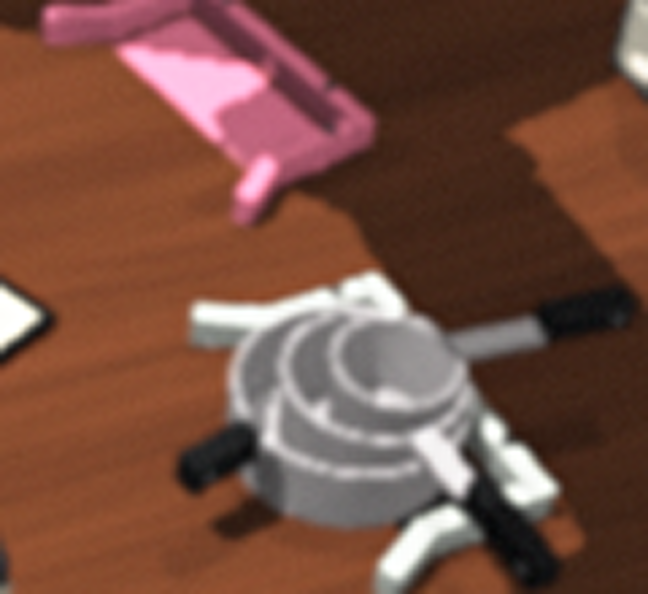

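Run:
```python
from h import *
from scipy.optimize import least_squares
s=cam('scene'); 
L=np.array([.516,.307]);
P=circ(*L,.044,.062,70)+circ(L[0]+.002,L[1]+.0125,.054,.048,60)+circ(L[0]+.003,L[1]+.0245,.062,.034,50)
crop(s,350,165,65,60,10,"sc21",P)
crop(s,350,165,65,60,10,"sc21b")
```

```text
(no output)
```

View pics/sc21.png

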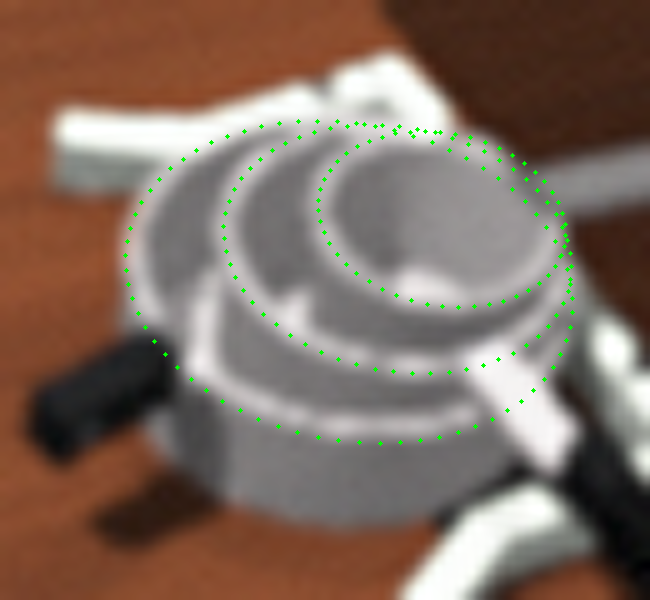

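Emit:
{"name": "jog_arm", "arguments": {"steps": [[1,0.02,0,0.025,0],[1,0.02,0,0.025,0],[1,0.02,0,0.025,0],[1,0.02,0,0.025,0],[1,0.01,0,0.025,0],[1,0,0,0.025,0],[1,0,0,0.025,0],[1,0,0,0.025,0],[1,0,0,0.025,0],[1,0,0,0.02,0],[1,0,0,0,0],[1,0,0,0,0]]}}

```text
time_s: 32.23
tcp_pos: [0.5556, -0.2755, 0.1967]
eef_rot: [-90.0, 0.0, -179.7]
contact_force: [-0.7, -0.7, 0.1]
gripper_width: 0.0007
```

Run:
```python
from h import *
delta([.52,.342,.046],180)
c=cam('top')
cv2.imwrite('pics/top22f.png',c['img'][:,:,::-1])
L=np.array([.516,.307])
P=circ(*L,.044,.062,70)+circ(L[0]+.002,L[1]+.0125,.054,.048,60)+circ(L[0]+.003,L[1]+.0245,.062,.034,50)
crop(c,110,165,100,90,6,"top22",P); crop(c,110,165,100,90,6,"top22b")
```

```text
t 32.23 pos [ 0.5556 -0.2755  0.1967] rot [-9.0000e+01  1.0000e-02 -1.7965e+02] j [ -8.4  17.4 -10.5  -0.  -62.1   8.7] w 0.0007 F [-0.7 -0.7  0.1]
 tool delta mm [  31.8  150.8 -617.7] turn 0.35
```

View pics/top22.png

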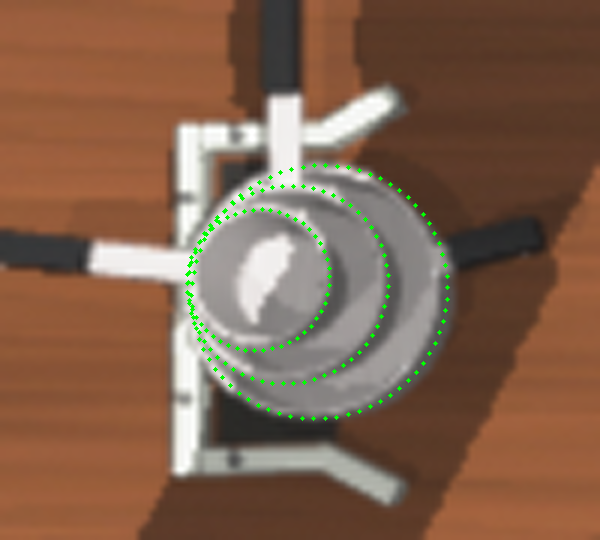

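View pics/top22b.png

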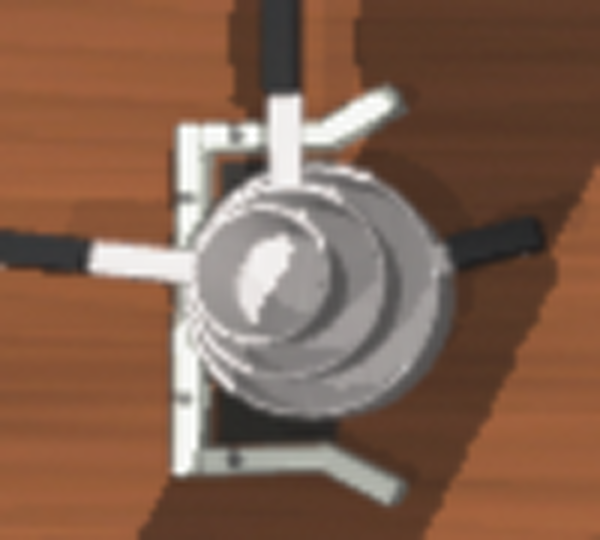

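View pics/top22f.png

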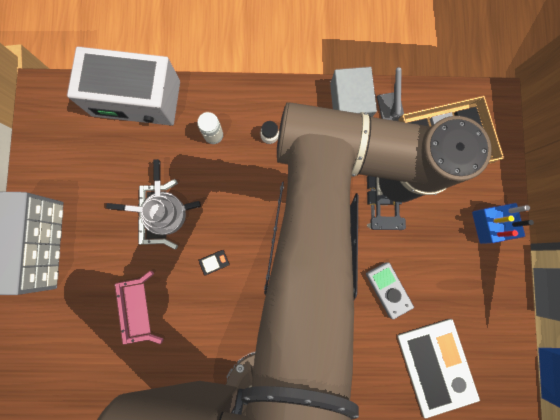

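Emit:
{"name": "jog_arm", "arguments": {"steps": [[1,0,0,-0.03,0],[1,0,0,-0.03,0],[1,0,0,-0.03,0],[1,0,0,-0.03,0],[1,0,0,-0.03,0],[1,0,0,-0.03,0],[1,0,0,-0.03,0],[1,0,0,-0.03,0],[1,0,0,-0.03,0],[1,0,0,-0.03,0],[1,0,0,-0.03,0],[1,0,0,-0.03,0]]}}

```text
time_s: 33.28
tcp_pos: [0.5521, 0.0874, 0.1972]
eef_rot: [-90.0, 0.0, -179.5]
contact_force: [0.3, -0.1, -0.4]
gripper_width: 0.0003
```

Emit:
{"name": "jog_arm", "arguments": {"steps": [[1,0.003,0,-0.03,0],[1,0.003,0,-0.03,0],[1,0.003,0,-0.03,0],[1,0.003,0,-0.03,0],[1,0.003,0,-0.03,0],[1,0.003,0,-0.03,0],[1,0.003,0,-0.03,0],[1,0.003,0,-0.03,0],[1,0.003,0,-0.03,0],[1,0.003,0,-0.03,0],[1,0.003,0,-0.03,0],[1,0,0,0,0]]}}

```text
time_s: 34.28
tcp_pos: [0.5157, 0.4201, 0.1964]
eef_rot: [-90.1, 0.0, -179.3]
contact_force: [-0.1, -0.6, -0.1]
gripper_width: 0.0003
```

Emit:
{"name": "jog_arm", "arguments": {"steps": [[1,0,0,0,0],[1,0,0,0,0],[1,0,0,0,0]]}}

```text
time_s: 34.53
tcp_pos: [0.517, 0.414, 0.1968]
eef_rot: [-90.0, -0.0, -179.6]
contact_force: [0.2, 0.4, -0.1]
gripper_width: 0.0004
```

Run:
```python
from h import *
delta([.52,.42,.2],180)
c=cam('wrist'); cv2.imwrite('pics/w23.png',c['img'][:,:,::-1])
L=np.array([.516,.306])
P=circ(*L,.044,.062,70)+circ(L[0]+.002,L[1]+.012,.054,.048,60)+circ(L[0]+.003,L[1]+.024,.062,.034,50)
crop(c,0,0,560,420,1.4,"w23o",P)
```

```text
t 34.53 pos [0.517  0.414  0.1968] rot [ -90.     -0.   -179.59] j [ 55.5  21.2  -4.9  -0.  -63.9 -55.1] w 0.0004 F [ 0.2  0.4 -0.1]
 tool delta mm [-3.  -3.2 -6. ] turn 0.41
```

View pics/w23o.png

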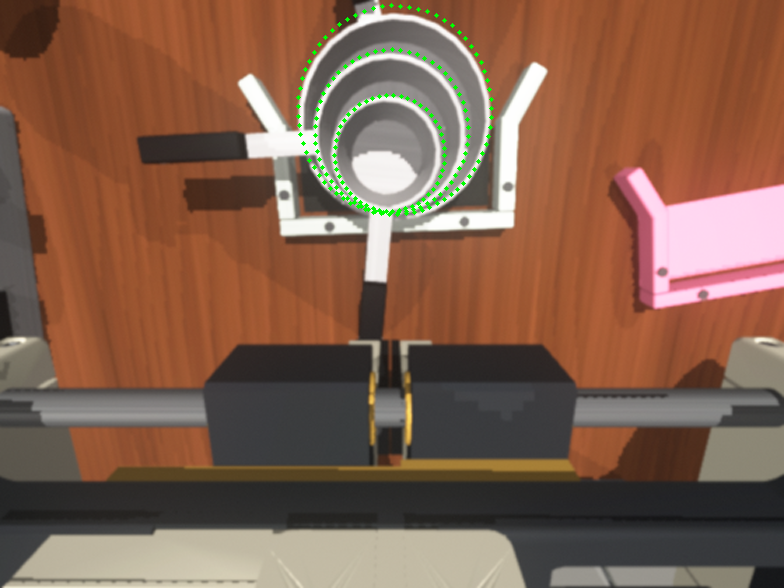

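```bash
python3 -c "
from plant import r
print(r.get_state()['qd'].round(2)); print(r.close_job()); print(r.get_state()['time_s'])"
```

```text
[-0.64 -0.11  0.03  0.02  0.05 -0.02]
the job is handed in; nothing more can be done
None
the job is handed in; nothing more can be done
```

The three pans are stacked in the bay with the large pan against the back rail, and the job was handed in at about 34.5 s. The hand-in gave no verdict.

- **Medium pan:** I swept its handle about 78° sideways off the large pan's handle, and it dropped flat.
- **Small pan:** I picked it up by its grip and set it down gently inside the medium one, with its handle about 90° away from the medium pan's. No force showed above sensor noise (1–2 N).
- **Slide:** I pushed the stack along the bench with shut fingers inside the small pan. The force ran at 8–13 N, then rose to 16 N when the large pan met the rail. I then backed off and lifted clear.

**Last checks:**
- **In the bay:** the pictures put the large pan within about 3 mm of the rail and near the middle of the bay.
- **Flatness:** the rims match flat pans to 2–4 mm.
- **Offsets:** the medium and small pans each sit about 12–14 mm off the axis of the pan below (limit 18 mm).
- **Handles:** all three are 80° or more apart.
- **Bystanders:** the can, jar and battery pack stand where they started in the last full top view. The arm hid the bottle and screwdriver there; an earlier view after the slide showed both in place.

**Uncertain:** the wrist view put the large pan about 4 mm nearer the rail than the top and scene views did, which is roughly the calibration error. I judged tilt only from how the rims line up, not from a direct measurement.

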